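Dock the cassette flush

ROBOT

A 7-joint arm with a two-finger parallel gripper is mounted at the origin on a cart in front of the work surface, level with it; the furniture and walls round the work are solid. World frame = base frame: x ahead of the robot, y to its left, z up, the work surface at z = 0. Lengths are in m, angles in rad, forces in N, time in s.
With the tool pointing down it reaches from about 0.425 to 0.875 m from the base axis. Payload 4.7 kg.
Tool frame: the origin (TCP) lies at the very end of the fingers, on their centre line; the grasp point (between the pads) lies 19 mm behind it; z points along the fingers, y is the direction in which the jaws open and shut (so a half turn about z gives the same grasp; the last joint's range is limited). The gripper opens to 87 mm and grips with 3 to 60 N. Pads are 19 mm wide; open, the fingers measure 117 mm over their backs; the gripper's body (75 mm by 190 mm) begins 51 mm behind the grasp point.
Start: joints at [1.121, 0.321, -0.07, 1.45, 0.023, 1.371, -0.057], TCP at [0.291, -0.581, 0.194] pointing down, gripper open.
Joint ranges: [-2.86, 2.86], [-0.3, 2.09], [-1.38, 1.24], [0.06, 2.45], [-1.56, 4.7], [0.09, 2.05], [-2.69, 2.69]. Speed limits (rad/s): [2.57, 2.57, 3.14, 3.14, 3.14, 3.14, 3.14].

INTERFACE

Orientations are given as a rotation vector (axis times angle).
In Python, from bench import ctrl, get_image, camera_info gives the robot as it stands.
- The arm moves only by the tool carry_out, never from a script. Its argument "commands" is a list of rows, each an object of numbers: "tx", "ty", "tz": the shift along the tool's x, y, z in m; "rx", "ry", "rz": the turn, a rotation vector about the tool's x, y, z in rad; "jaw": the opening, from 0 (shut) to 1 (fully open). In form: [{"tx": .., "ty": .., "tz": .., "rx": .., "ry": .., "rz": .., "jaw": ..}, ...]. A call has 1 to 12 rows; each row is the pose to reach, as a shift and turn from the pose commanded when the call began, along the tool's axes at that moment; what a row does not reach only later rows make up. A row lasts 1/8 s, in which the tool goes at most 62.5 mm and 10.7 degrees, less where a joint would pass 70% of its speed; a pose out of reach is approached as far as the arm can. A call with a gripper value outside its range is refused whole. The fingers move at their own pace and stop on an object; "grip_force" is the grip in N (left out, the last holds). Time passes only in rows, so rows that repeat a pose let the fingers close. It gives the time, the measured TCP pose, the force and the opening at its end, in the units of the state.
- ctrl.get_state(): the state, without advancing time (a new reading comes with each control period).
- get_image(name): name is "scene" or "side" or "wrist"; returns the picture (420x560x3 uint8, red, green, blue); there is no depth.
- camera_info(name): a dict with "intrinsics" (3x3 intrinsics, pixels), "k1" (the pictures are not rectified: a ray, as slopes to the right and down, at radius r is drawn at 1 + k1 r^2 times it, then the intrinsics apply), "R" (3x3) and "t" (3): a world point X has camera coordinates R X + t. Camera axes: x right, y down, z forward; pixel columns grow to the right and rows downward; lengths in m; the calibration is good to about 2 mm. A picture is of the moment at which its call begins: read the wrist's pose just before it. camera_info takes no time and is no camera call; for the wrist camera it gives the pose at the moment of the call.
- ctrl.close_job(): hands the job in, once; it reports no verdict.
The state is a dict: "time": time; "joint_positions": joint angles; "qd": joint speeds; "joint_torque": joint torques, N m; "position": TCP position; "tool_rot": TCP orientation; "ft_force": force on the tool from outside, world axes, zero at the start; "torque": the same for the moment, N m; "grip_width": opening from 0.0 (shut) to 1.0 (fully open).
Only numpy, scipy, OpenCV 4.12 (cv2) and the standard library are available. Lean on these libraries where they do the work, as an engineer would, in place of code of your own. Each camera call takes 0.05 s, during which the arm holds its last target.

TASK

Two sample bottles have been left standing on the metal cassette dock: stand both of them upright on the bench, clear of the dock. Push the flat cassette along the dock's lanes until it lies over the recess, and press it down until it is fully home, its top flush with the deck of the lanes. Leave everything else where it stands.

Things in the scene. Friction and masses are not known exactly. Their poses are not given: they have to be found in the camera images.
- dock: Cassette dock, a fixed metal and grey fixture on the bench; origin on the bench under its middle. In mm, in its own axes: outline x -108..118, y -115..108. Two flat lanes at deck height z = 26 form an L and lead into a recess; walls 10 wide and 4 high (top z = 30) run all round the outline, the far ends of lanes and recess included.
- entry_lane (a point): Point on the deck in the middle of the entry lane (dock x -49, y -50, z 26 mm); axes as the dock's. This lane (dock x -98..0, y -105..6) runs toward +y into the loading lane.
- housing_top (a point): Middle of the top of the dock's instrument housing (dock x 54, y -50, z 30 mm), a flat block over dock x 0..108, y -105..6 that is the +x wall of the entry lane and the -y wall of the recess; its corner at the lanes is rounded, radius 8 mm.
- lift_plate (a joint): Steel plate 95 x 89 mm that is the floor of the recess and moves straight down. Travel in m, positive down: 0 at the top (start; plate 1.5 mm below the deck), 0.0165 at its lower stop (18 mm below the deck, one cassette thickness). Stiff: about 9 N moves it, and it stays where it is left.
- recess_floor (a point): Centre of the recess, 18 mm below the deck (dock x 59, y 52, z 8 mm); axes as the dock's. The cassette's origin belongs here. The recess (dock x 10..108, y 6..98) is open to the loading lane at -x and has walls on its other sides.
- lane_corner (a point): Point on the deck where the cassette's origin lies when it has come straight up the entry lane and touches the +y wall (dock x -49, y 54, z 26 mm); axes as the dock's. From there the loading lane (dock x -98..10, y 6..98) runs toward +x to the recess.
- cassette: Flat grey plastic cassette, 94 (x) x 88 (y) x 18 (z) mm, 0.22 kg, too wide to grip; origin at the centre of its underside, a dark square pad in the middle of its top. Lies in the entry lane, axes along the dock's within 0.03 rad; slides easily; stands 14 mm higher than the walls. Play 4 mm in all across each lane and both ways in the recess.
- bottle_small: Sample bottle, round, upright, 36 mm diameter to 58 mm height, then a narrower cap, 70 mm tall in all, 0.06 kg; origin at the centre of its underside. Stands on the dock: on the lift plate or in the loading lane.
- bottle_medium: Sample bottle, round, upright, 40 mm diameter to 70 mm height, then a narrower cap, 85 mm tall in all, 0.09 kg; origin at the centre of its underside. Stands on the dock: on the lift plate or in the loading lane, where the other bottle does not.
- bottle_brown: Bystander: brown sample bottle on the bench close to the dock, 48 mm diameter, 100 mm tall; origin at the centre of its underside.
- bottle_white: Bystander: white sample bottle on the bench close to the dock, 40 mm diameter, 85 mm tall; origin at the centre of its underside.
- tape_roll: Bystander: small roll of tape lying on the dock's housing, 53 mm diameter, 19 mm high; origin at the centre of its underside.
- wash_bottle: Bystander: wash bottle on the bench, within 50 mm of its origin, 182 mm tall and a thin spout to 237 mm; origin at its underside.
- cap_big: Bystander: grey screw cap lying on the bench, 64 mm diameter, 24 mm high; origin at the centre of its underside.
- torch_small: Bystander: black torch lying on the bench, 112 mm along its y axis, 37 mm wide and high; origin at the centre of its underside.
Not all that is in view belongs to the job. What is shaped like the bottle_medium but turquoise or yellow is not meant.

How it is judged:
By the outcome, as a careful person would: the job done as asked, in the order asked, and still so for the second after the job is handed in, with the robot touching nothing.
It also fails if it takes over 72 s, if anything falls off the work surface, if the arm or the gripper's body presses on something with over 40 N, if the wrist force passes 120 N, or if a joint passes its speed limit or range.

## Working session

There is one attempt and no reset: what is moved stays moved. The work goes in short steps, Python scripts to look and compute and a tool call to move; the robot and the scene stay as the last step left them, time stands still between calls to the robot, and variables do not carry over. Pictures are saved under pics/ and viewed, and the job is handed in when it is done.

Besides the shell and the picture viewer there is one more tool, called as name(argument=value, ...), one argument or row to a line, values as JSON. carry_out: Moves the arm, as the interface text tells. Its arguments: {"type":"object","properties":{"commands":{"type":"array"},"grip_force":{"type":"number"}},"required":["commands"]}

```bash
ls; mkdir -p pics; python3 - <<'E'
from bench import ctrl,get_image,camera_info
import cv2,numpy as np
s=ctrl.get_state();print(s)
for n in ["scene","side"]:
    im=get_image(n);cv2.imwrite(f"pics/{n}0.png",im[:,:,::-1])
    print(n,camera_info(n))
print(camera_info("wrist"))
E
```

```text
pics
{'time': 0.0, 'joint_positions': array([ 1.12109385,  0.32181436, -0.0700698 ,  1.45167339,  0.0225864 ,
        1.37079165, -0.05690117]), 'qd': array([ 9.10560461e-04, -8.45265655e-04,  8.00257156e-04, -4.24542459e-04,
       -9.36556003e-05, -2.68457585e-03, -1.53818585e-03]), 'joint_torque': array([-1.51309710e-04, -4.91293573e+01, -4.03990243e-01, -3.12527382e+01,
       -6.39684917e-02,  4.37988248e-02,  1.80615825e-04]), 'position': array([ 0.29045686, -0.58081629,  0.19306786]), 'tool_rot': array([-3.05571363e+00, -7.21626080e-01,  8.21831832e-04]), 'ft_force': array([0.09181714, 0.70238531, 1.06212672]), 'torque': array([-0.03600331,  0.01348193, -0.00414522]), 'grip_width': 0.9988218025693433}
scene {'intrinsics': array([[519.72461666,   0.        , 274.97853814],
       [  0.        , 519.72461666, 209.98518474],
       [  0.        ,   0.        ,   1.        ]]), 'k1': -0.19608974694956746, 'R': array([[ 0.89496495,  0.44608718, -0.00663074],
       [ 0.34278642, -0.69707789, -0.62974589],
       [-0.28554371,  0.56132757, -0.7767729 ]]), 't': array([-0.44983789, -0.1565039 ,  1.45271137])}
side {'intrinsics': array([[403.59397122,   0.        , 272.72636311],
       [  0.        , 403.59397122, 211.6882538 ],
       [  0.        ,   0.        ,   1.        ]]), 'k1': 0.025010175298127196, 'R': array([[-0.8525698 , -0.52217591, -0.02137879],
       [-0.30479975,  0.53005111, -0.79129194],
       [ 0.42452544, -0.66811536, -0.61106466]]), 't': array([0.46134136, 0.21612536, 0.76183783])}
{'intrinsics': array([[351.78154984,   0.        , 276.90730605],
       [  0.        , 351.78154984, 207.56242429],
       [  0.        ,   0.        ,   1.        ]]), 'k1': -0.05648602958513235, 'R': array([[ 0.44712349, -0.89446639, -0.00323614],
       [-0.8646231 , -0.43312668,  0.25461378],
       [-0.22914513, -0.11104576, -0.96703741]]), 't': array([-0.64815895, -0.03116805,  0.39072039])}
```

View pics/scene0.png

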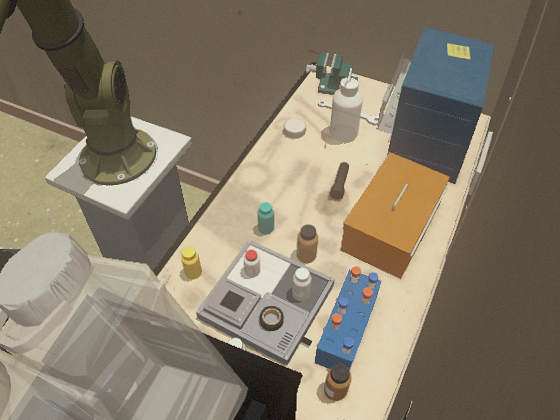

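View pics/side0.png

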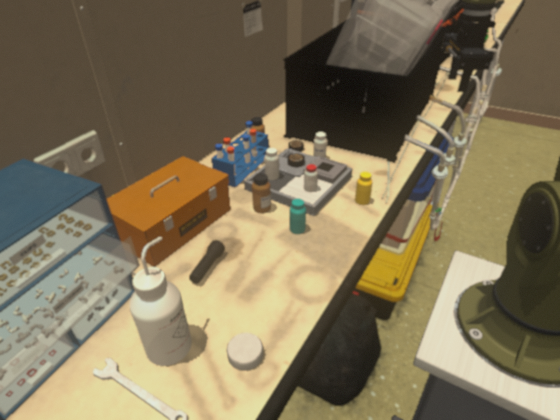

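```bash
cat > h.py <<'E'
from bench import ctrl,get_image,camera_info
import cv2,numpy as np
from scipy.spatial.transform import Rotation as Rn
def cam(n):
    c=camera_info(n);return c['intrinsics'],np.array([c['k1'],0,0,0.]),c['R'],c['t']
def proj(n,P,c=None):
    K,d,R,t=c or cam(n)
    return cv2.projectPoints(np.atleast_2d(np.array(P,float)),cv2.Rodrigues(R)[0],t,K,d)[0][:,0]
def ray(n,uv,c=None):
    K,d,R,t=c or cam(n)
    p=cv2.undistortPoints(np.array(uv,float).reshape(-1,1,2),K,d)[:,0]
    D=np.c_[p,np.ones(len(p))]@R
    return -R.T@t,D/np.linalg.norm(D,axis=1)[:,None]
def onz(n,uv,z,c=None):
    C,D=ray(n,uv,c);z=np.atleast_1d(z)
    return C+D*((z-C[2])/D[:,2])[:,None]
def crop(im,x0,y0,x1,y1,f,name):
    cv2.imwrite(f"pics/{name}.png",cv2.resize(im[y0:y1,x0:x1,::-1],None,fx=f,fy=f,interpolation=cv2.INTER_CUBIC))
E
python3 - <<'E'
from h import *
for n in ["scene","side"]:
    im=cv2.imread(f"pics/{n}0.png")[:,:,::-1]
    print(n,proj(n,[[.29,-.58,.19]]), ray(n,[[280,210]])[0])
    if n=="scene":
        crop(im,170,190,370,390,3,"sc_c")
        print(onz(n,[[251,253],[302,271],[236,301],[253,241],[334,277],[286,360],[199,306],[308,243],[236,345]],[.0995,.1125,.044,.03,.03,.03,.03,.06,.085]))
    else: crop(im,200,100,400,240,4,"si_c")
E
```

```text
scene [[ 30.20462915 333.68403998]] [ 0.87104915 -0.72387544  1.02688638]
[[ 0.53700829 -0.18343924  0.0995    ]
 [ 0.65785092 -0.18413891  0.1125    ]
 [ 0.54685213 -0.27564256  0.044     ]
 [ 0.50008085 -0.11064089  0.03      ]
 [ 0.70995075 -0.11838061  0.03      ]
 [ 0.69943144 -0.34426116  0.03      ]
 [ 0.47627289 -0.31644632  0.03      ]
 [ 0.62641112 -0.07866628  0.06      ]
 [ 0.60788303 -0.38046477  0.085     ]]
side [[452.98423684  95.6947758 ]] [0.13578113 0.63533941 0.64641335]
```

View pics/sc_c.png

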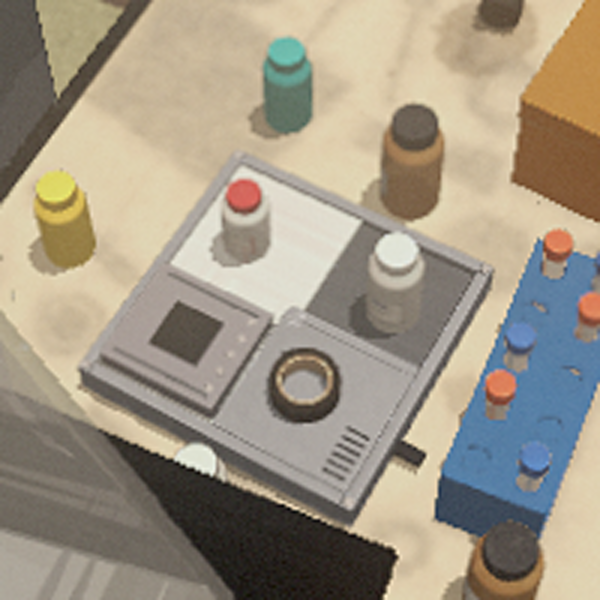

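View pics/si_c.png

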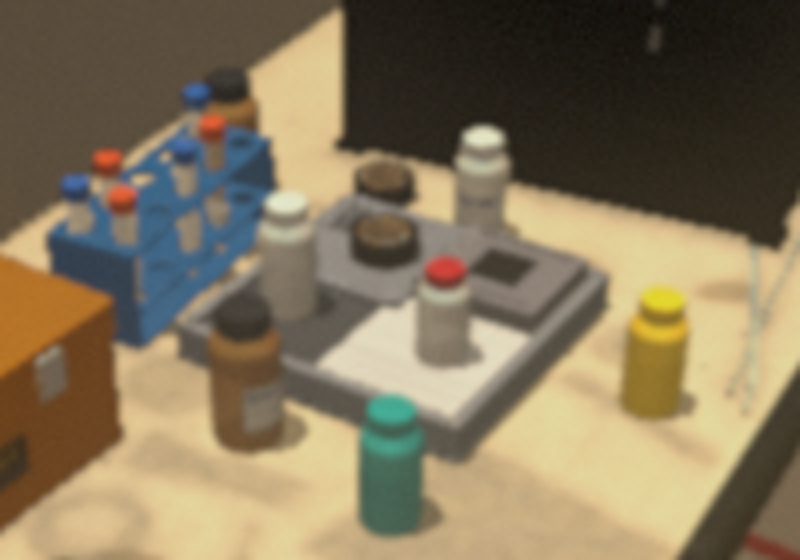

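```bash
python3 - <<'E'
from h import *
# corners -x+y,+x+y,+x-y,-x-y  crop/3+170,190
c=np.array([[240,155],[490,268],[350,516],[82,370]])/3.+[170,190]
P=onz("scene",c,.03);print(P)
L=np.array([[-108,108],[118,108],[118,-115],[-108,-115]])/1e3
A,_=cv2.estimateAffinePartial2D(L.astype(np.float32),P[:,:2].astype(np.float32))
print(A,np.hypot(A[0,0],A[1,0]),np.arctan2(A[1,0],A[0,0]))
print((np.c_[L,np.ones(4)]@A.T-P[:,:2])*1e3)
print("box bottom",onz("side",[[286,137],[395,160],[287,60],[440,70]],0))
print("rays",ray("side",[[287,60],[420,70]]))
print("scene box edge",onz("scene",[[300,375],[205,335]],0),onz("scene",[[300,375],[205,335]],.1),onz("scene",[[300,375],[205,335]],.2))
im=get_image("wrist");cv2.imwrite("pics/w0.png",im[:,:,::-1])
E
```

```text
[[ 0.49464228 -0.11548323  0.03      ]
 [ 0.71096877 -0.1246978   0.03      ]
 [ 0.70254454 -0.34759038  0.03      ]
 [ 0.48236627 -0.33345535  0.03      ]]
[[ 0.97695006  0.04907087  0.59291746]
 [-0.04907087  0.97695006 -0.22664201]] 0.9781816615854275 -0.050186455345292015
[[-1.93576915 -0.34852122]
 [ 2.52845336 -2.22397354]
 [ 0.00988397  2.80875168]
 [-0.60256072 -0.23627068]]
box bottom [[ 7.64702859e-01 -4.52443803e-01  0.00000000e+00]
 [ 3.93434238e-01 -4.83110297e-01  0.00000000e+00]
 [ 1.17801113e+00 -1.17816293e+00  0.00000000e+00]
 [ 4.73862076e-01 -1.37059585e+00 -1.11022302e-16]]
rays (array([0.13578113, 0.63533941, 0.64641335]), array([[ 0.47606373, -0.828361  , -0.29526491],
       [ 0.19804874, -0.93114088, -0.30619171]]))
scene box edge [[ 0.7346564  -0.35013443  0.        ]
 [ 0.51297757 -0.3593456   0.        ]] [[ 0.74793857 -0.38652999  0.1       ]
 [ 0.54784721 -0.39484416  0.1       ]] [[ 0.76122073 -0.42292555  0.2       ]
 [ 0.58271685 -0.43034272  0.2       ]]
```

View pics/w0.png

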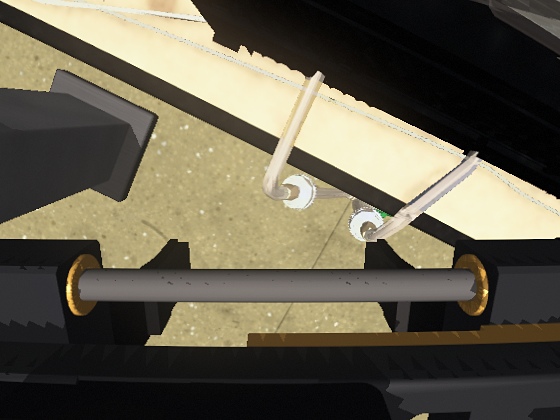

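```bash
cat >> h.py <<'E'
def goto(pos=None,yawdir=None,s=None):
    """print tool-frame shift to reach world pos with tool down and jaw axis (tool y) along yawdir (deg, world, mod 180)"""
    s=s or ctrl.get_state();p=s['position'];R=Rn.from_rotvec(s['tool_rot']).as_matrix()
    pos=p if pos is None else np.array(pos)
    d=R.T@(pos-p)
    cur=np.degrees(np.arctan2(R[1,1],R[0,1]))
    out=dict(t=np.round(d,4).tolist(),curjaw=round(cur,2),rz=[])
    for k in ([] if yawdir is None else [0,180,-180]):
        a=np.radians(yawdir+k);y=np.array([np.cos(a),np.sin(a),0]);z=np.array([0,0,-1.]);x=np.cross(y,z)
        T=np.c_[x,y,z];rv=Rn.from_matrix(R.T@T).as_rotvec();out['rz'].append(np.round(rv,4).tolist())
    print(out,"q",np.round(s['joint_positions'],2).tolist(),"F",np.round(s['ft_force'],1).tolist())
E
python3 - <<'E'
from h import *
s=ctrl.get_state();R=Rn.from_rotvec(s['tool_rot']).as_matrix();print(R.round(3))
K,d,Rc,t=cam("wrist");C=-Rc.T@t
print("cam in tool",R.T@(C-s['position']), "fwd in tool",R.T@Rc[2])
names=dict(turq=(265,229),yellow=(191,274),brown=(308,258),torch1=(335,197),torch2=(344,165),cap=(295,128))
for k,v in names.items(): print(k,onz("scene",[v],0).round(3))
goto([.291,-.581,.42]);goto([.30,-.34,.42],-90)
E
```

```text
[[ 0.894  0.447 -0.001]
 [ 0.447 -0.894  0.001]
 [-0.    -0.001 -1.   ]]
cam in tool [ 0.06918259 -0.00035824 -0.1904932 ] fwd in tool [-0.25453391 -0.00159617  0.96706253]
turq [[ 0.498 -0.047  0.   ]]
yellow [[ 0.404 -0.24   0.   ]]
brown [[ 0.629 -0.078  0.   ]]
torch1 [[0.614 0.126 0.   ]]
torch2 [[0.593 0.244 0.   ]]
cap [[0.408 0.321 0.   ]]
{'t': [0.0003, -0.0001, -0.2267], 'curjaw': np.float64(-63.42), 'rz': []} q [1.12, 0.32, -0.07, 1.45, 0.02, 1.37, -0.06] F [-0.7, 0.9, 0.0]
{'t': [0.1162, -0.2116, -0.2264], 'curjaw': np.float64(-63.42), 'rz': [[-0.0014, 0.0004, 0.4639], [-0.0005, -0.0019, -2.6777], [-0.0005, -0.0019, -2.6777]]} q [1.12, 0.32, -0.07, 1.45, 0.02, 1.37, -0.06] F [-0.7, 0.9, 0.0]
```

carry_out(
  commands=[
    {"tx":0,"ty":0,"tz":-0.06},
    {"tx":0,"ty":0,"tz":-0.12},
    {"tx":0,"ty":0,"tz":-0.18},
    {"tx":0,"ty":0,"tz":-0.227},
    {"tx":0.029,"ty":-0.053,"tz":-0.227},
    {"tx":0.058,"ty":-0.106,"tz":-0.227},
    {"tx":0.087,"ty":-0.159,"tz":-0.227},
    {"tx":0.116,"ty":-0.212,"tz":-0.227},
    {"tx":0.17,"ty":-0.195,"tz":-0.21,"rz":-0.2},
    {"tx":0.225,"ty":-0.177,"tz":-0.19,"rz":-0.4},
    {"tx":0.28,"ty":-0.158,"tz":-0.17,"rz":-0.6},
    {"tx":0.335,"ty":-0.14,"tz":-0.15,"rz":-0.8},
  ],
)

```text
invalid input
```

```bash
python3 - <<'E'
from h import *
print(ctrl.get_state()['position']);goto([.593,-.296,.30],0)
E
```

```text
[ 0.29056421 -0.58093943  0.19333585]
{'t': [0.398, -0.1197, -0.1065], 'curjaw': np.float64(-63.42), 'rz': [[-0.0013, -0.0007, -1.1069], [-0.0008, 0.0015, 2.0347], [-0.0008, 0.0015, 2.0347]]} q [1.12, 0.32, -0.07, 1.45, 0.02, 1.37, -0.06] F [-0.7, 0.9, 0.0]
```

carry_out(
  commands=[
    {"tx":0,"ty":0,"tz":-0.06,"rx":0,"ry":0,"rz":0,"jaw":1},
    {"tx":0,"ty":0,"tz":-0.12,"rx":0,"ry":0,"rz":0,"jaw":1},
    {"tx":0,"ty":0,"tz":-0.18,"rx":0,"ry":0,"rz":0,"jaw":1},
    {"tx":0,"ty":0,"tz":-0.227,"rx":0,"ry":0,"rz":0,"jaw":1},
    {"tx":0.029,"ty":-0.053,"tz":-0.227,"rx":0,"ry":0,"rz":0,"jaw":1},
    {"tx":0.058,"ty":-0.106,"tz":-0.227,"rx":0,"ry":0,"rz":0,"jaw":1},
    {"tx":0.087,"ty":-0.159,"tz":-0.227,"rx":0,"ry":0,"rz":0,"jaw":1},
    {"tx":0.116,"ty":-0.212,"tz":-0.227,"rx":0,"ry":0,"rz":0,"jaw":1},
    {"tx":0.17,"ty":-0.195,"tz":-0.21,"rx":0,"ry":0,"rz":-0.18,"jaw":1},
    {"tx":0.225,"ty":-0.177,"tz":-0.19,"rx":0,"ry":0,"rz":-0.36,"jaw":1},
    {"tx":0.28,"ty":-0.158,"tz":-0.17,"rx":0,"ry":0,"rz":-0.54,"jaw":1},
    {"tx":0.335,"ty":-0.14,"tz":-0.15,"rx":0,"ry":0,"rz":-0.72,"jaw":1},
  ],
)

```text
time: 1.65
position: [0.5292, -0.306, 0.3434]
tool_rot: [2.602, 1.76, -0.0]
ft_force: [-0.5, -1.1, -0.1]
grip_width: 1.0
```

```bash
python3 - <<'E'
from h import *
print(ctrl.get_state()['position']);goto([.593,-.296,.30],0)
E
```

```text
[ 0.52924095 -0.30603334  0.34343431]
{'t': [0.0331, 0.0554, 0.0434], 'curjaw': np.float64(-21.86), 'rz': [[0.0001, 0.0005, -0.3816], [0.0007, -0.0002, 2.76], [0.0007, -0.0002, 2.76]]} q [0.77, 0.23, -0.36, 1.28, 0.08, 1.64, 0.04] F [-0.5, -1.1, -0.1]
```

carry_out(
  commands=[
    {"tx":0.017,"ty":0.028,"tz":0.022,"rx":0,"ry":0,"rz":-0.17,"jaw":1},
    {"tx":0.033,"ty":0.055,"tz":0.043,"rx":0,"ry":0,"rz":-0.33,"jaw":1},
    {"tx":0.033,"ty":0.055,"tz":0.043,"rx":0,"ry":0,"rz":-0.33,"jaw":1},
    {"tx":0.033,"ty":0.055,"tz":0.043,"rx":0,"ry":0,"rz":-0.33,"jaw":1},
  ],
)

```text
time: 2.15
position: [0.5905, -0.2971, 0.3014]
tool_rot: [2.286, 2.155, -0.001]
ft_force: [-0.3, -0.2, 0.2]
grip_width: 1.0
```

```bash
python3 - <<'E'
from h import *
import pickle
pickle.dump(cam("wrist"),open("w1.pkl","wb"))
im=get_image("wrist");cv2.imwrite("pics/w1.png",im[:,:,::-1])
goto([.593,-.296,.30],0); print(np.abs(ctrl.get_state()['qd']).max())
E
```

```text
{'t': [0.0016, 0.0024, 0.0023], 'curjaw': np.float64(-3.41), 'rz': [[0.0007, 0.0013, -0.0596], [0.002, -0.0011, 3.082], [0.002, -0.0011, 3.082]]} q [0.72, 0.35, -0.41, 1.23, 0.14, 1.59, 0.28] F [-0.4, 0.7, -0.7]
0.015030126137612171
```

View pics/w1.png

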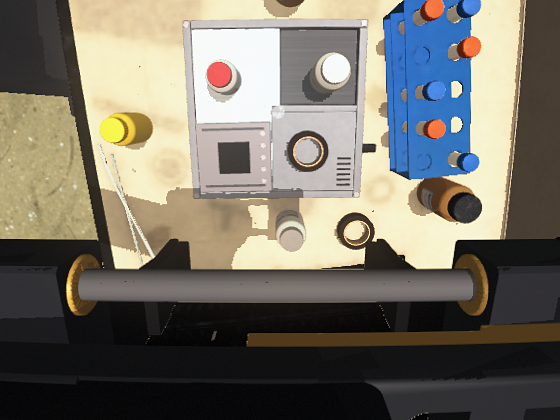

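```bash
python3 - <<'E'
from h import *
im=cv2.imread("pics/w1.png")[:,:,::-1]
crop(im,175,10,375,205,4,"w1c")
E
```

```text
(no output)
```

View pics/w1c.png

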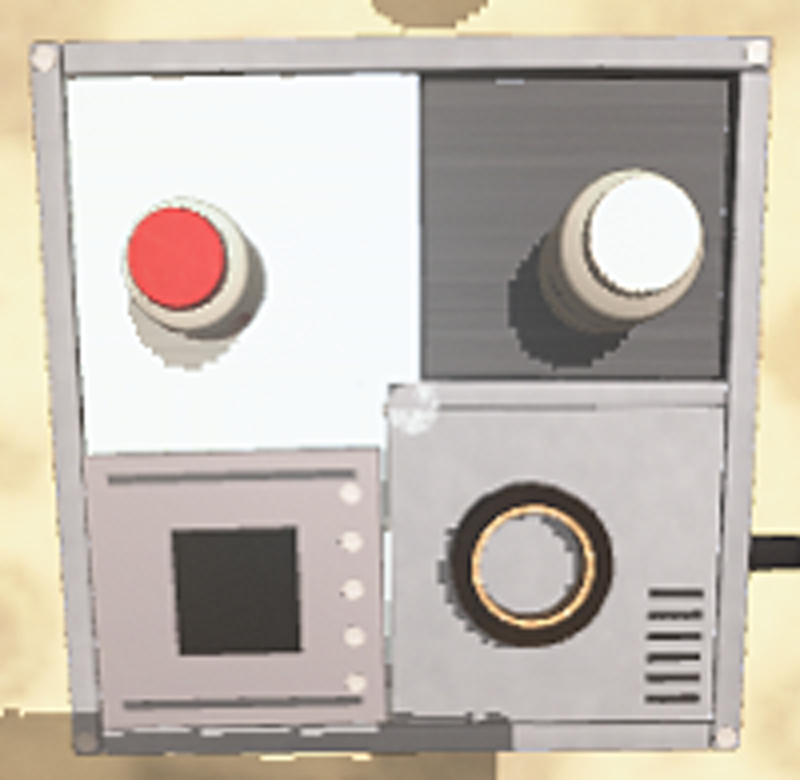

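```bash
cat > m.py <<'E'
from h import *
import pickle
def dockfit(P):
    L=np.array([[-108,108],[118,108],[118,-115],[-108,-115]])/1e3
    A=L-L.mean(0);B=P[:,:2]-P[:,:2].mean(0)
    H=np.arctan2((A[:,0]*B[:,1]-A[:,1]*B[:,0]).sum(),(A*B).sum())
    c,s=np.cos(H),np.sin(H);R=np.array([[c,-s],[s,c]])
    t=P[:,:2].mean(0)-R@L.mean(0)
    print("resid mm",((L@R.T+t-P[:,:2])*1e3).round(1).tolist(),"scale",np.sqrt((B**2).sum()/(A**2).sum()))
    return R,t,H
E
python3 - <<'E'
from m import *
c=pickle.load(open("w1.pkl","rb"))
f=lambda a:np.array(a,float)/4+[175,10]-.375
P=onz("wrist",f([[32,40],[770,38],[738,750],[76,752]]),.03,c)
R,t,H=dockfit(P);print("dock",t,H)
pickle.dump((R,t,H),open("dock.pkl","wb"))
def show(n,uv,z):
    p=onz("wrist",f(uv),z,c)[:,:2];print(n,p.round(4).tolist(),"dock mm",((p-t)@R*1e3).round(1).tolist())
show("small",[[177,257]],.096);show("med",[[643,233]],.1095);show("pad",[[237,591]],.044)
show("cass",[[88,457],[378,450],[385,720],[103,727]],.044)
show("tape",[[530,563]],.049);show("divider",[[420,75],[420,378]],.026)
g=lambda a:4*(np.array(a)-[175,10])
show("yellow",g([[115,130]]),.085);show("white",g([[291,238]]),.085)
show("brown bystander bottom",g([[289,8]]),.05)
p=onz("scene",[[251,253],[302,271]],[.096,.1095]);print("scene check",p)
p=onz("side",[[200+446/4,100+268/4],[200+287/4,100+205/4]],[.096,.1095]);print("side check",p)
E
```

```text
resid mm [[-0.8, 0.3], [1.5, 0.9], [0.8, -0.5], [-1.5, -0.8]] scale 0.9920674983528374
dock [ 0.58775971 -0.21968714] -0.05417200086315738
small [[0.5348, -0.1801]] dock mm [[-55.1, 36.6]]
med [[0.6569, -0.183]] dock mm [[67.0, 40.4]]
pad [[0.5363, -0.2757]] dock mm [[-48.4, -58.7]]
cass [[0.4935, -0.2312], [0.5839, -0.2347], [0.5806, -0.3202], [0.4886, -0.3171]] dock mm [[-93.5, -16.6], [-3.1, -15.2], [-1.7, -100.8], [-93.7, -102.6]]
tape [[0.6292, -0.2719]] dock mm [[44.2, -49.9]]
divider [[0.6035, -0.1233], [0.5983, -0.2133]] dock mm [[10.5, 97.1], [10.2, 6.9]]
yellow [[0.4073, -0.2307]] dock mm [[-179.6, -20.8]]
white [[0.6022, -0.373]] dock mm [[22.7, -152.3]]
brown bystander bottom [[0.6147, -0.1068]] dock mm [[20.7, 114.1]]
scene check [[ 0.5357476  -0.18139961  0.096     ]
 [ 0.65715144 -0.18236809  0.1095    ]]
side check [[ 0.52998278 -0.17833193  0.096     ]
 [ 0.65048232 -0.17799708  0.1095    ]]
```

```bash
python3 - <<'E'
from h import *
goto([.535,-.181,.16],-3.1)
goto([.535,-.181,.045],-3.1)
E
```

```text
{'t': [0.1131, -0.0624, 0.1421], 'curjaw': np.float64(-3.41), 'rz': [[0.0007, 0.0013, -0.0055], [0.002, -0.0011, 3.1361], [0.002, -0.0011, 3.1361]]} q [0.72, 0.35, -0.41, 1.23, 0.14, 1.59, 0.28] F [-0.4, 0.7, -0.7]
{'t': [0.1132, -0.0625, 0.2571], 'curjaw': np.float64(-3.41), 'rz': [[0.0007, 0.0013, -0.0055], [0.002, -0.0011, 3.1361], [0.002, -0.0011, 3.1361]]} q [0.72, 0.35, -0.41, 1.23, 0.14, 1.59, 0.28] F [-0.4, 0.7, -0.7]
```

carry_out(
  commands=[
    {"tx":0.04,"ty":-0.022,"tz":0.03,"rx":0,"ry":0,"rz":0,"jaw":1},
    {"tx":0.08,"ty":-0.044,"tz":0.07,"rx":0,"ry":0,"rz":0,"jaw":1},
    {"tx":0.113,"ty":-0.062,"tz":0.11,"rx":0,"ry":0,"rz":0,"jaw":1},
    {"tx":0.113,"ty":-0.062,"tz":0.142,"rx":0,"ry":0,"rz":0,"jaw":1},
    {"tx":0.113,"ty":-0.062,"tz":0.142,"rx":0,"ry":0,"rz":0,"jaw":1},
    {"tx":0.113,"ty":-0.062,"tz":0.142,"rx":0,"ry":0,"rz":0,"jaw":1},
  ],
)

```text
time: 2.95
position: [0.5366, -0.1816, 0.1615]
tool_rot: [2.284, 2.152, 0.002]
ft_force: [0.1, -0.7, 0.4]
grip_width: 0.997
```

```bash
python3 - <<'E'
from h import *
goto([.535,-.181,.045],-3.1)
im=get_image("wrist");cv2.imwrite("pics/w2.png",im[:,:,::-1])
E
```

```text
{'t': [0.0007, -0.002, 0.1165], 'curjaw': np.float64(-3.39), 'rz': [[0.0031, 0.0015, -0.0051], [0.0024, -0.0049, 3.1365], [0.0024, -0.0049, 3.1365]]} q [0.7, 0.19, -0.47, 1.7, 0.09, 1.27, 0.15] F [0.1, -0.7, 0.4]
```

View pics/w2.png

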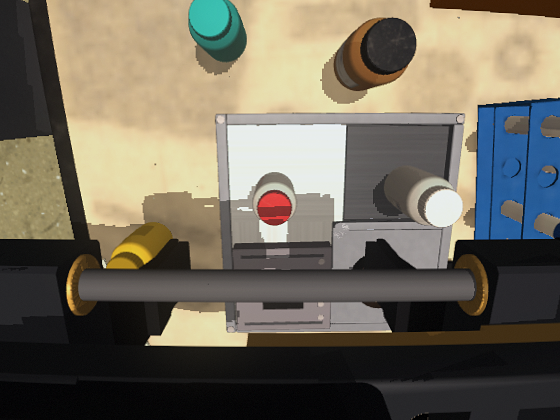

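The red-capped small bottle (274,205) is centred between the fingers (column ≈277), on the white loading lane. The white-capped medium bottle stands on the dark lift plate (435,205). The turquoise and yellow ones, and the white one on the bench behind the dock, are not meant.

carry_out(
  commands=[
    {"tx":0.0007,"ty":-0.002,"tz":0.04,"rx":0,"ry":0,"rz":0,"jaw":1},
    {"tx":0.0007,"ty":-0.002,"tz":0.08,"rx":0,"ry":0,"rz":0,"jaw":1},
    {"tx":0.0007,"ty":-0.002,"tz":0.116,"rx":0,"ry":0,"rz":0,"jaw":1},
    {"tx":0.0007,"ty":-0.002,"tz":0.116,"rx":0,"ry":0,"rz":0,"jaw":1},
    {"tx":0.0007,"ty":-0.002,"tz":0.116,"rx":0,"ry":0,"rz":0,"jaw":0},
    {"tx":0.0007,"ty":-0.002,"tz":0.116,"rx":0,"ry":0,"rz":0,"jaw":0},
    {"tx":0.0007,"ty":-0.002,"tz":0.116,"rx":0,"ry":0,"rz":0,"jaw":0},
    {"tx":0.0007,"ty":-0.002,"tz":0.116,"rx":0,"ry":0,"rz":0,"jaw":0},
    {"tx":0.0007,"ty":-0.002,"tz":0.116,"rx":0,"ry":0,"rz":0,"jaw":0},
    {"tx":0.0007,"ty":-0.002,"tz":0.116,"rx":0,"ry":0,"rz":0,"jaw":0},
  ],
  grip_force=15,
)

```text
time: 4.25
position: [0.5337, -0.1793, 0.0432]
tool_rot: [2.284, 2.157, -0.0]
ft_force: [0.1, 0.6, 0.1]
grip_width: 0.405
```

```bash
python3 - <<'E'
from h import *
s=ctrl.get_state();print(s['position'],s['grip_width']*87)
goto([.535,-.181,.20]);goto([.47,.10,.20]);goto([.47,.10,.022])
E
```

```text
[ 0.53372832 -0.17932777  0.04316897] 35.22784993991081
{'t': [-0.0016, 0.0014, -0.1568], 'curjaw': np.float64(-3.26), 'rz': []} q [0.68, 0.3, -0.46, 1.83, 0.15, 1.05, 0.1] F [0.1, 0.6, 0.1]
{'t': [0.2752, -0.0795, -0.1569], 'curjaw': np.float64(-3.26), 'rz': []} q [0.68, 0.3, -0.46, 1.83, 0.15, 1.05, 0.1] F [0.1, 0.6, 0.1]
{'t': [0.2753, -0.0795, 0.0211], 'curjaw': np.float64(-3.26), 'rz': []} q [0.68, 0.3, -0.46, 1.83, 0.15, 1.05, 0.1] F [0.1, 0.6, 0.1]
```

carry_out(
  commands=[
    {"tx":0,"ty":0,"tz":-0.03,"rx":0,"ry":0,"rz":0,"jaw":0},
    {"tx":0,"ty":0,"tz":-0.08,"rx":0,"ry":0,"rz":0,"jaw":0},
    {"tx":0,"ty":0,"tz":-0.13,"rx":0,"ry":0,"rz":0,"jaw":0},
    {"tx":0.045,"ty":-0.013,"tz":-0.157,"rx":0,"ry":0,"rz":0,"jaw":0},
    {"tx":0.095,"ty":-0.027,"tz":-0.157,"rx":0,"ry":0,"rz":0,"jaw":0},
    {"tx":0.145,"ty":-0.042,"tz":-0.157,"rx":0,"ry":0,"rz":0,"jaw":0},
    {"tx":0.195,"ty":-0.056,"tz":-0.157,"rx":0,"ry":0,"rz":0,"jaw":0},
    {"tx":0.24,"ty":-0.069,"tz":-0.157,"rx":0,"ry":0,"rz":0,"jaw":0},
    {"tx":0.275,"ty":-0.08,"tz":-0.14,"rx":0,"ry":0,"rz":0,"jaw":0},
    {"tx":0.275,"ty":-0.08,"tz":-0.09,"rx":0,"ry":0,"rz":0,"jaw":0},
    {"tx":0.275,"ty":-0.08,"tz":-0.04,"rx":0,"ry":0,"rz":0,"jaw":0},
    {"tx":0.275,"ty":-0.08,"tz":-0.01,"rx":0,"ry":0,"rz":0,"jaw":0},
  ],
)

```text
time: 5.75
position: [0.4677, 0.0995, 0.0507]
tool_rot: [-2.282, -2.157, 0.004]
ft_force: [0.1, 0.0, 0.3]
grip_width: 0.394
```

```bash
python3 - <<'E'
from h import *
s=ctrl.get_state();print(s['position'],s['grip_width']*87)
R=Rn.from_rotvec(s['tool_rot']).as_matrix();print(R[:,2])
im=get_image("scene");crop(im,170,150,370,350,3,"s3")
s=ctrl.get_state();print(s['position'])
E
```

```text
[0.4677289  0.09954213 0.05067791] 34.27830648806456
[-2.96917806e-03 -5.23574394e-04 -9.99995455e-01]
[0.46541469 0.09906188 0.04774287]
```

View pics/s3.png

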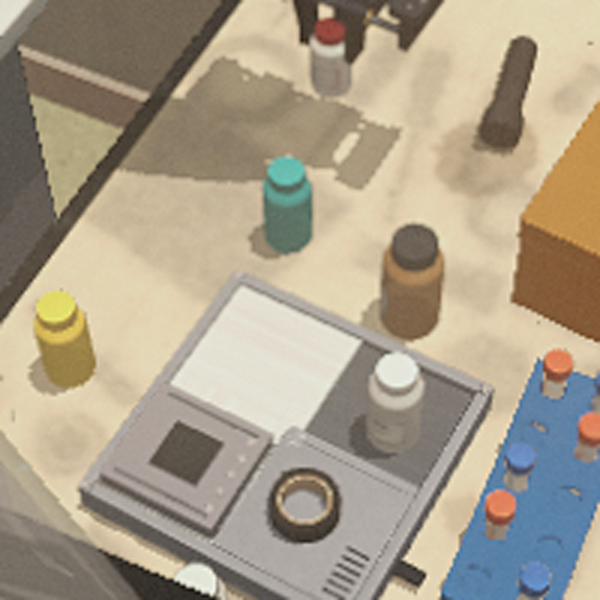

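carry_out(
  commands=[
    {"tx":0,"ty":0,"tz":0.012,"rx":0,"ry":0,"rz":0,"jaw":0},
    {"tx":0,"ty":0,"tz":0.022,"rx":0,"ry":0,"rz":0,"jaw":0},
    {"tx":0,"ty":0,"tz":0.024,"rx":0,"ry":0,"rz":0,"jaw":0},
    {"tx":0,"ty":0,"tz":0.024,"rx":0,"ry":0,"rz":0,"jaw":0},
    {"tx":0,"ty":0,"tz":0.024,"rx":0,"ry":0,"rz":0,"jaw":0},
  ],
)

```text
time: 6.42
position: [0.4701, 0.0998, 0.0297]
tool_rot: [2.283, 2.156, 0.001]
ft_force: [0.2, 0.5, -0.5]
grip_width: 0.395
```

carry_out(
  commands=[
    {"tx":0,"ty":0,"tz":0.006,"rx":0,"ry":0,"rz":0,"jaw":0},
    {"tx":0,"ty":0,"tz":0.0115,"rx":0,"ry":0,"rz":0,"jaw":0},
    {"tx":0,"ty":0,"tz":0.0115,"rx":0,"ry":0,"rz":0,"jaw":0},
    {"tx":0,"ty":0,"tz":0.0115,"rx":0,"ry":0,"rz":0,"jaw":0},
    {"tx":0,"ty":0,"tz":0.0115,"rx":0,"ry":0,"rz":0,"jaw":0},
  ],
)

```text
time: 7.05
position: [0.4694, 0.0998, 0.0176]
tool_rot: [-2.284, -2.157, 0.0]
ft_force: [-0.0, 0.7, -1.5]
grip_width: 0.393
```

carry_out(
  commands=[
    {"tx":0,"ty":0,"tz":0,"rx":0,"ry":0,"rz":0,"jaw":0.6},
    {"tx":0,"ty":0,"tz":0,"rx":0,"ry":0,"rz":0,"jaw":0.8},
    {"tx":0,"ty":0,"tz":0,"rx":0,"ry":0,"rz":0,"jaw":1},
    {"tx":0,"ty":0,"tz":-0.02,"rx":0,"ry":0,"rz":0,"jaw":1},
    {"tx":0,"ty":0,"tz":-0.06,"rx":0,"ry":0,"rz":0,"jaw":1},
    {"tx":0,"ty":0,"tz":-0.11,"rx":0,"ry":0,"rz":0,"jaw":1},
    {"tx":0,"ty":0,"tz":-0.17,"rx":0,"ry":0,"rz":0,"jaw":1},
    {"tx":0,"ty":0,"tz":-0.18,"rx":0,"ry":0,"rz":0,"jaw":1},
  ],
)

```text
time: 8.05
position: [0.4721, 0.1005, 0.202]
tool_rot: [2.28, 2.153, 0.009]
ft_force: [0.0, 0.6, -0.9]
grip_width: 0.998
```

```bash
python3 - <<'E'
from h import *
s=ctrl.get_state();print(s['position'],s['grip_width']*87)
goto([.657,-.183,.20],86.9);
im=get_image("side");crop(im,200,80,400,280,3,"si4")
E
```

```text
[0.47214295 0.10047945 0.20203339] 86.80500998303872
{'t': [-0.2725, 0.2007, 0.0036], 'curjaw': np.float64(-3.26), 'rz': [[0.0064, 0.0061, -1.5737], [0.0061, -0.0064, 1.5679], [0.0061, -0.0064, 1.5679]]} q [0.48, -0.03, -0.73, 1.82, -0.02, 1.33, -0.3] F [0.0, 0.6, -0.9]
```

View pics/si4.png

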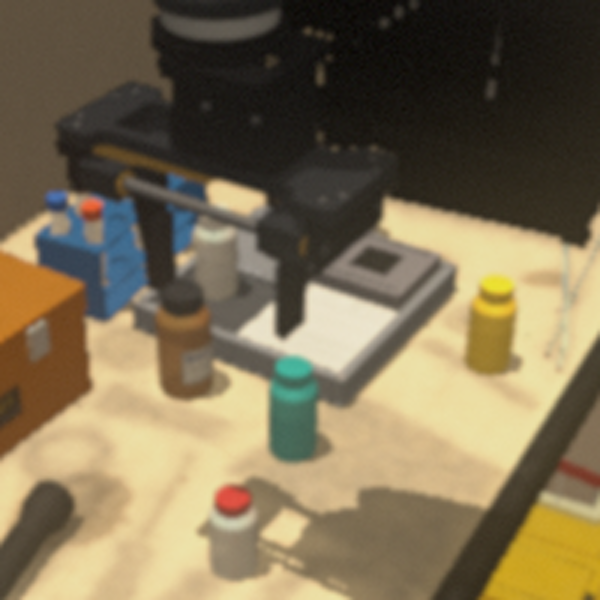

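carry_out(
  commands=[
    {"tx":-0.03,"ty":0.022,"tz":0,"rx":0,"ry":0,"rz":0.17,"jaw":1},
    {"tx":-0.06,"ty":0.044,"tz":0,"rx":0,"ry":0,"rz":0.34,"jaw":1},
    {"tx":-0.09,"ty":0.066,"tz":0,"rx":0,"ry":0,"rz":0.51,"jaw":1},
    {"tx":-0.12,"ty":0.088,"tz":0,"rx":0,"ry":0,"rz":0.68,"jaw":1},
    {"tx":-0.15,"ty":0.11,"tz":0,"rx":0,"ry":0,"rz":0.85,"jaw":1},
    {"tx":-0.18,"ty":0.133,"tz":0,"rx":0,"ry":0,"rz":1.02,"jaw":1},
    {"tx":-0.21,"ty":0.155,"tz":0,"rx":0,"ry":0,"rz":1.19,"jaw":1},
    {"tx":-0.24,"ty":0.177,"tz":0,"rx":0,"ry":0,"rz":1.36,"jaw":1},
    {"tx":-0.26,"ty":0.192,"tz":0,"rx":0,"ry":0,"rz":1.5,"jaw":1},
    {"tx":-0.2725,"ty":0.2007,"tz":0.0,"rx":0,"ry":0,"rz":1.568,"jaw":1},
    {"tx":-0.2725,"ty":0.2007,"tz":0.03,"rx":0,"ry":0,"rz":1.568,"jaw":1},
    {"tx":-0.2725,"ty":0.2007,"tz":0.03,"rx":0,"ry":0,"rz":1.568,"jaw":1},
  ],
)

```text
time: 9.6
position: [0.6516, -0.1831, 0.1627]
tool_rot: [-3.138, 0.085, 0.013]
ft_force: [0.5, 0.6, -0.0]
grip_width: 1.001
```

```bash
python3 - <<'E'
from h import *
from m import *
goto([.657,-.183,.05],-93.1)
c=cam("wrist");pickle.dump(c,open("w5.pkl","wb"))
im=get_image("wrist");cv2.imwrite("pics/w5.png",im[:,:,::-1])
goto([.657,-.183,.05],-93.1)
E
```

```text
{'t': [0.0063, -0.0002, 0.1127], 'curjaw': np.float64(-93.09), 'rz': [[-0.0018, 0.0083, 0.0002], [-0.013, -0.0028, -3.1414], [-0.013, -0.0028, -3.1414]]} q [0.54, 0.43, -0.41, 1.4, 0.17, 1.36, -1.5] F [0.5, 0.6, -0.0]
{'t': [0.0048, -0.0002, 0.1149], 'curjaw': np.float64(-93.08), 'rz': [[-0.0012, 0.0051, 0.0004], [-0.0079, -0.0019, -3.1412], [-0.0079, -0.0019, -3.1412]]} q [0.54, 0.43, -0.41, 1.4, 0.17, 1.36, -1.5] F [-0.1, -0.4, 0.0]
```

View pics/w5.png

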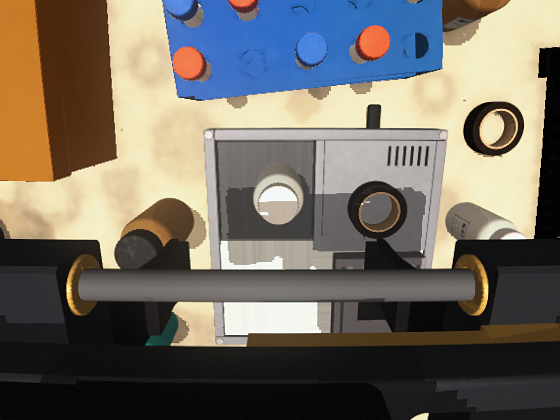

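White-capped medium bottle at (279,203) on the dark lift plate, in line with the fingers' centre column; descending.

carry_out(
  commands=[
    {"tx":0.002,"ty":0,"tz":0.02,"rx":0,"ry":0,"rz":0,"jaw":1},
    {"tx":0.002,"ty":0,"tz":0.03,"rx":0,"ry":0,"rz":0,"jaw":1},
    {"tx":0.002,"ty":0,"tz":0.03,"rx":0,"ry":0,"rz":0,"jaw":1},
  ],
)

```text
time: 10.02
position: [0.6555, -0.1836, 0.1363]
tool_rot: [-3.14, 0.085, 0.003]
ft_force: [-0.3, -0.5, 0.3]
grip_width: 1.001
```

```bash
python3 - <<'E'
from h import *
goto([.657,-.183,.05],-93.1)
E
```

```text
{'t': [0.0017, -0.0007, 0.0863], 'curjaw': np.float64(-93.09), 'rz': [[-0.0003, 0.0022, 0.0002], [-0.0035, -0.0004, -3.1414], [-0.0035, -0.0004, -3.1414]]} q [0.53, 0.45, -0.41, 1.43, 0.18, 1.3, -1.51] F [-0.3, -0.5, 0.3]
```

carry_out(
  commands=[
    {"tx":0.001,"ty":0,"tz":0.035,"rx":0,"ry":0,"rz":0,"jaw":1},
    {"tx":0.001,"ty":0,"tz":0.07,"rx":0,"ry":0,"rz":0,"jaw":1},
    {"tx":0.001,"ty":0,"tz":0.085,"rx":0,"ry":0,"rz":0,"jaw":1},
    {"tx":0.001,"ty":0,"tz":0.085,"rx":0,"ry":0,"rz":0,"jaw":1},
    {"tx":0.001,"ty":0,"tz":0.085,"rx":0,"ry":0,"rz":0,"jaw":1},
    {"tx":0.001,"ty":0,"tz":0.085,"rx":0,"ry":0,"rz":0,"jaw":0},
    {"tx":0.001,"ty":0,"tz":0.085,"rx":0,"ry":0,"rz":0,"jaw":0},
    {"tx":0.001,"ty":0,"tz":0.085,"rx":0,"ry":0,"rz":0,"jaw":0},
    {"tx":0.001,"ty":0,"tz":0.085,"rx":0,"ry":0,"rz":0,"jaw":0},
    {"tx":0.001,"ty":0,"tz":0.085,"rx":0,"ry":0,"rz":0,"jaw":0},
    {"tx":0.001,"ty":0,"tz":0.085,"rx":0,"ry":0,"rz":0,"jaw":0},
  ],
)

```text
time: 11.4
position: [0.6573, -0.1839, 0.0526]
tool_rot: [3.14, -0.085, -0.0]
ft_force: [-0.1, -0.2, -0.0]
grip_width: 0.443
```

```bash
python3 - <<'E'
from h import *
s=ctrl.get_state();print(s['position'],s['grip_width']*87)
goto([.57,.04,.22]);goto([.57,.04,.05])
E
```

```text
[ 0.6573116  -0.18393832  0.05259877] 38.524609259652124
{'t': [-0.0993, -0.2189, -0.1674], 'curjaw': np.float64(-93.11), 'rz': []} q [0.53, 0.51, -0.39, 1.51, 0.21, 1.16, -1.53] F [-0.1, -0.2, -0.0]
{'t': [-0.0993, -0.2189, 0.0026], 'curjaw': np.float64(-93.11), 'rz': []} q [0.53, 0.51, -0.39, 1.51, 0.21, 1.16, -1.53] F [-0.1, -0.2, -0.0]
```

carry_out(
  commands=[
    {"tx":0,"ty":0,"tz":-0.03,"rx":0,"ry":0,"rz":0,"jaw":0},
    {"tx":0,"ty":0,"tz":-0.08,"rx":0,"ry":0,"rz":0,"jaw":0},
    {"tx":0,"ty":0,"tz":-0.13,"rx":0,"ry":0,"rz":0,"jaw":0},
    {"tx":-0.015,"ty":-0.033,"tz":-0.167,"rx":0,"ry":0,"rz":0,"jaw":0},
    {"tx":-0.035,"ty":-0.078,"tz":-0.167,"rx":0,"ry":0,"rz":0,"jaw":0},
    {"tx":-0.055,"ty":-0.123,"tz":-0.167,"rx":0,"ry":0,"rz":0,"jaw":0},
    {"tx":-0.075,"ty":-0.168,"tz":-0.167,"rx":0,"ry":0,"rz":0,"jaw":0},
    {"tx":-0.091,"ty":-0.204,"tz":-0.16,"rx":0,"ry":0,"rz":0,"jaw":0},
    {"tx":-0.099,"ty":-0.219,"tz":-0.12,"rx":0,"ry":0,"rz":0,"jaw":0},
    {"tx":-0.099,"ty":-0.219,"tz":-0.07,"rx":0,"ry":0,"rz":0,"jaw":0},
    {"tx":-0.099,"ty":-0.219,"tz":-0.03,"rx":0,"ry":0,"rz":0,"jaw":0},
    {"tx":-0.099,"ty":-0.219,"tz":0.0,"rx":0,"ry":0,"rz":0,"jaw":0},
  ],
)

```text
time: 12.9
position: [0.5692, 0.0401, 0.0505]
tool_rot: [3.14, -0.085, -0.003]
ft_force: [0.0, -0.0, -0.8]
grip_width: 0.436
```

carry_out(
  commands=[
    {"tx":0,"ty":0,"tz":0.01,"rx":0,"ry":0,"rz":0,"jaw":0},
    {"tx":0,"ty":0,"tz":0.012,"rx":0,"ry":0,"rz":0,"jaw":0},
    {"tx":0,"ty":0,"tz":0.012,"rx":0,"ry":0,"rz":0,"jaw":0},
    {"tx":0,"ty":0,"tz":0.012,"rx":0,"ry":0,"rz":0,"jaw":0},
    {"tx":0,"ty":0,"tz":0.012,"rx":0,"ry":0,"rz":0,"jaw":0},
  ],
)

```text
time: 13.52
position: [0.571, 0.0401, 0.0415]
tool_rot: [3.14, -0.085, 0.002]
ft_force: [0.3, 0.3, -0.9]
grip_width: 0.443
```

carry_out(
  commands=[
    {"tx":0,"ty":0,"tz":0.007,"rx":0,"ry":0,"rz":0,"jaw":0},
    {"tx":0,"ty":0,"tz":0.0125,"rx":0,"ry":0,"rz":0,"jaw":0},
    {"tx":0,"ty":0,"tz":0.0125,"rx":0,"ry":0,"rz":0,"jaw":0},
    {"tx":0,"ty":0,"tz":0.0125,"rx":0,"ry":0,"rz":0,"jaw":0},
    {"tx":0,"ty":0,"tz":0.0125,"rx":0,"ry":0,"rz":0,"jaw":0},
  ],
)

```text
time: 14.15
position: [0.5702, 0.0403, 0.0279]
tool_rot: [-3.14, 0.085, 0.001]
ft_force: [-1.3, 0.5, -1.3]
grip_width: 0.444
```

carry_out(
  commands=[
    {"tx":0,"ty":0,"tz":-0.0005,"rx":0,"ry":0,"rz":0,"jaw":0.6},
    {"tx":0,"ty":0,"tz":-0.0005,"rx":0,"ry":0,"rz":0,"jaw":0.8},
    {"tx":0,"ty":0,"tz":-0.001,"rx":0,"ry":0,"rz":0,"jaw":1},
    {"tx":0,"ty":0,"tz":-0.02,"rx":0,"ry":0,"rz":0,"jaw":1},
    {"tx":0,"ty":0,"tz":-0.06,"rx":0,"ry":0,"rz":0,"jaw":1},
    {"tx":0,"ty":0,"tz":-0.11,"rx":0,"ry":0,"rz":0,"jaw":1},
    {"tx":0,"ty":0,"tz":-0.17,"rx":0,"ry":0,"rz":0,"jaw":1},
    {"tx":0,"ty":0,"tz":-0.18,"rx":0,"ry":0,"rz":0,"jaw":1},
  ],
)

```text
time: 15.15
position: [0.5733, 0.041, 0.2149]
tool_rot: [-3.14, 0.085, -0.016]
ft_force: [-0.4, 0.0, -0.9]
grip_width: 0.999
```

```bash
python3 - <<'E'
from m import *
R,t,H=pickle.load(open("dock.pkl","rb"))
s=ctrl.get_state();print(s['position'],s['grip_width']*87)
p=t+R@[-.049,-.120];print("start push",p)
goto([*p,.12],-3.1)
im=get_image("side");cv2.imwrite("pics/si6.png",cv2.resize(im[:300,150:550,::-1],None,fx=2,fy=2))
im=get_image("scene");crop(im,170,150,370,350,3,"s6")
E
```

```text
[0.57334137 0.0409796  0.21485005] 86.88308336960162
start push [ 0.53233413 -0.33685798]
{'t': [-0.0216, 0.3795, 0.0945], 'curjaw': np.float64(-93.09), 'rz': [[0.0078, -0.0085, -1.5705], [-0.0085, -0.0078, 1.571], [-0.0085, -0.0078, 1.571]]} q [0.36, 0.18, -0.54, 1.61, 0.1, 1.37, -1.82] F [-0.4, 0.0, -0.9]
```

View pics/si6.png

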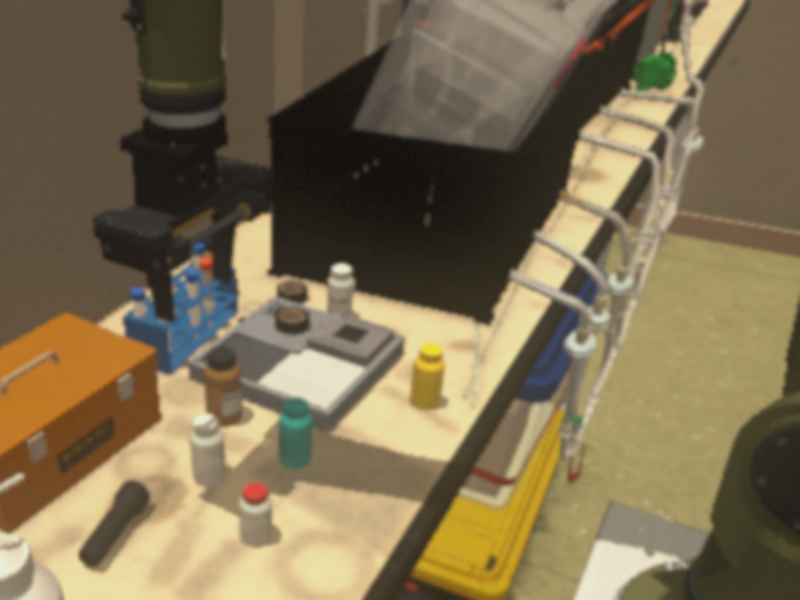

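View pics/s6.png

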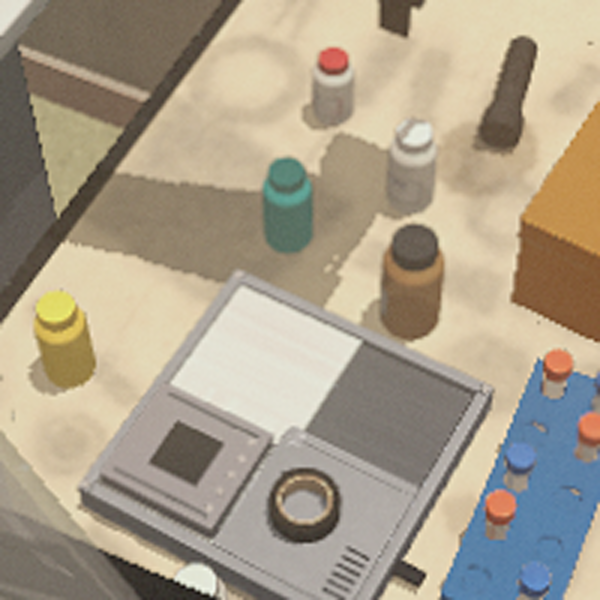

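Both bottles stand upright on the bench: red cap at (333,90) and white cap at (410,170) in the crop. The dock is clear. Next is the cassette.

carry_out(
  commands=[
    {"tx":-0.002,"ty":0.035,"tz":0,"rx":0,"ry":0,"rz":-0.16,"jaw":0.5},
    {"tx":-0.004,"ty":0.075,"tz":0,"rx":0,"ry":0,"rz":-0.32,"jaw":0.5},
    {"tx":-0.007,"ty":0.115,"tz":0,"rx":0,"ry":0,"rz":-0.48,"jaw":0.5},
    {"tx":-0.009,"ty":0.155,"tz":0,"rx":0,"ry":0,"rz":-0.64,"jaw":0.5},
    {"tx":-0.011,"ty":0.195,"tz":0,"rx":0,"ry":0,"rz":-0.8,"jaw":0.5},
    {"tx":-0.014,"ty":0.235,"tz":0,"rx":0,"ry":0,"rz":-0.96,"jaw":0.5},
    {"tx":-0.016,"ty":0.275,"tz":0,"rx":0,"ry":0,"rz":-1.12,"jaw":0.5},
    {"tx":-0.018,"ty":0.315,"tz":0,"rx":0,"ry":0,"rz":-1.28,"jaw":0.5},
    {"tx":-0.02,"ty":0.35,"tz":0.03,"rx":0,"ry":0,"rz":-1.44,"jaw":0.5},
    {"tx":-0.0216,"ty":0.379,"tz":0.06,"rx":0,"ry":0,"rz":-1.57,"jaw":0.5},
    {"tx":-0.0216,"ty":0.379,"tz":0.094,"rx":0,"ry":0,"rz":-1.57,"jaw":0.5},
    {"tx":-0.0216,"ty":0.379,"tz":0.094,"rx":0,"ry":0,"rz":-1.57,"jaw":0.5},
  ],
)

```text
time: 16.75
position: [0.5249, -0.3355, 0.1094]
tool_rot: [-2.276, -2.153, 0.003]
ft_force: [-0.2, 1.2, 0.6]
grip_width: 0.5
```

carry_out(
  commands=[
    {"tx":0,"ty":0,"tz":0.02,"rx":0,"ry":0,"rz":0,"jaw":0.5},
    {"tx":0,"ty":0,"tz":0.02,"rx":0,"ry":0,"rz":0,"jaw":0.5},
    {"tx":0,"ty":0,"tz":0.02,"rx":0,"ry":0,"rz":0,"jaw":0.5},
  ],
)

```text
time: 17.12
position: [0.5289, -0.337, 0.095]
tool_rot: [2.28, 2.159, 0.0]
ft_force: [-0.6, 0.3, -0.1]
grip_width: 0.499
```

```bash
python3 - <<'E'
from m import *
R,t,H=pickle.load(open("dock.pkl","rb"))
p=t+R@[-.049,-.120]
s=ctrl.get_state();print(s['position'],(s['position'][:2]-t)@R)
goto([*p,.035],-3.1)
im=get_image("wrist");cv2.imwrite("pics/w7.png",im[:,:,::-1])
E
```

```text
[ 0.52885366 -0.33699025  0.09499106] [-0.0524682  -0.12032053]
{'t': [0.0004, 0.0034, 0.06], 'curjaw': np.float64(-3.11), 'rz': [[0.001, 0.0008, -0.0002], [0.0012, -0.0016, 3.1414], [0.0012, -0.0016, 3.1414]]} q [0.87, 0.37, -0.43, 1.62, 0.16, 1.19, 0.35] F [-0.6, 0.3, -0.1]
```

View pics/w7.png

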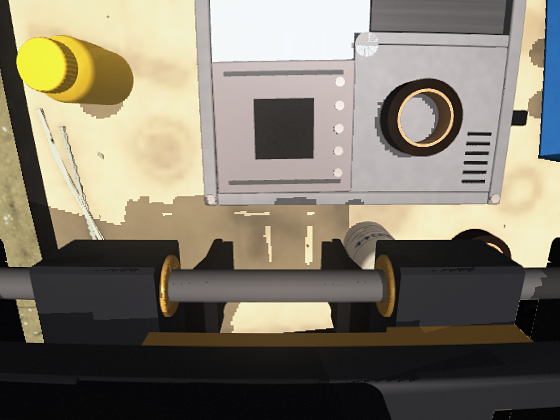

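carry_out(
  commands=[
    {"tx":0,"ty":0.003,"tz":0.03,"rx":0,"ry":0,"rz":0,"jaw":0.5},
    {"tx":0,"ty":0.003,"tz":0.055,"rx":0,"ry":0,"rz":0,"jaw":0.5},
    {"tx":0,"ty":0.003,"tz":0.06,"rx":0,"ry":0,"rz":0,"jaw":0.5},
    {"tx":0,"ty":0.003,"tz":0.06,"rx":0,"ry":0,"rz":0,"jaw":0.5},
    {"tx":0,"ty":0.003,"tz":0.06,"rx":0,"ry":0,"rz":0,"jaw":0.5},
  ],
)

```text
time: 17.8
position: [0.5323, -0.3379, 0.0357]
tool_rot: [2.28, 2.158, 0.001]
ft_force: [-0.5, -0.1, 0.8]
grip_width: 0.499
```

```bash
python3 - <<'E'
from m import *
R,t,H=pickle.load(open("dock.pkl","rb"))
s=ctrl.get_state();print(s['position'],(s['position'][:2]-t)@R)
p=t+R@[-.049,-.002]
goto([*p,.0355],-3.1)
E
```

```text
[ 0.53228491 -0.33785826  0.03573884] [-0.04899499 -0.12100149]
{'t': [0.119, -0.0001, 0.0001], 'curjaw': np.float64(-3.15), 'rz': [[0.0022, 0.0014, -0.0009], [0.0022, -0.0034, 3.1406], [0.0022, -0.0034, 3.1406]]} q [0.86, 0.43, -0.42, 1.67, 0.19, 1.08, 0.33] F [-0.5, -0.1, 0.8]
```

carry_out(
  commands=[
    {"tx":0.006,"ty":0,"tz":0,"rx":0,"ry":0,"rz":0,"jaw":0.5},
    {"tx":0.014,"ty":0,"tz":0,"rx":0,"ry":0,"rz":0,"jaw":0.5},
    {"tx":0.024,"ty":0,"tz":0,"rx":0,"ry":0,"rz":0,"jaw":0.5},
    {"tx":0.034,"ty":0,"tz":0,"rx":0,"ry":0,"rz":0,"jaw":0.5},
    {"tx":0.044,"ty":0,"tz":0,"rx":0,"ry":0,"rz":0,"jaw":0.5},
    {"tx":0.054,"ty":0,"tz":0,"rx":0,"ry":0,"rz":0,"jaw":0.5},
    {"tx":0.064,"ty":0,"tz":0,"rx":0,"ry":0,"rz":0,"jaw":0.5},
    {"tx":0.074,"ty":0,"tz":0,"rx":0,"ry":0,"rz":0,"jaw":0.5},
    {"tx":0.082,"ty":0,"tz":0,"rx":0,"ry":0,"rz":0,"jaw":0.5},
    {"tx":0.088,"ty":0,"tz":0,"rx":0,"ry":0,"rz":0,"jaw":0.5},
    {"tx":0.09,"ty":0,"tz":0,"rx":0,"ry":0,"rz":0,"jaw":0.5},
  ],
)

```text
time: 19.18
position: [0.5363, -0.247, 0.0342]
tool_rot: [2.281, 2.16, -0.0]
ft_force: [-0.4, 0.3, -0.3]
grip_width: 0.502
```

```bash
python3 - <<'E'
from m import *
R,t,H=pickle.load(open("dock.pkl","rb"))
s=ctrl.get_state();print(s['position'],(s['position'][:2]-t)@R,s['ft_force'])
pickle.dump(cam("wrist"),open("w8.pkl","wb"))
im=get_image("wrist");cv2.imwrite("pics/w8.png",im[:,:,::-1])
E
```

```text
[ 0.53626237 -0.24700352  0.03415942] [-0.04994274 -0.03006466] [-0.3636091   0.2742527  -0.25729829]
```

View pics/w8.png

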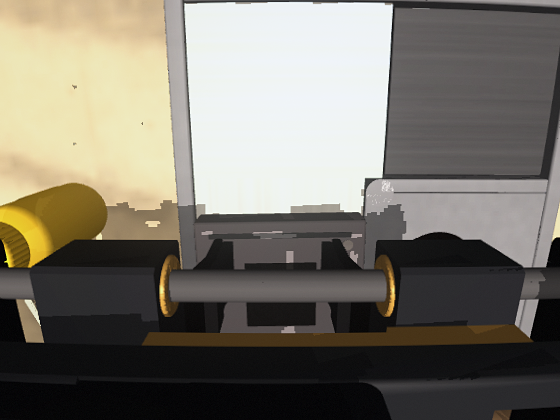

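```bash
python3 - <<'E'
from m import *
R,t,H=pickle.load(open("dock.pkl","rb"));c=pickle.load(open("w8.pkl","rb"))
def d(uv,z):
    p=onz("wrist",uv,z,c)[:,:2];print(((p-t)@R*1e3).round(1).tolist())
d([[198,216],[364,214],[280,264],[280,324]],.044);d([[372,180],[390,5]],.03)
im=get_image("side");crop(im,200,80,400,230,4,"si8")
im=get_image("scene");crop(im,170,190,370,390,3,"s8")
E
```

```text
[[-92.7, -12.4], [-3.8, -11.3], [-48.7, -40.1], [-48.6, -78.2]]
[[3.2, 4.6], [7.2, 95.0]]
```

View pics/s8.png

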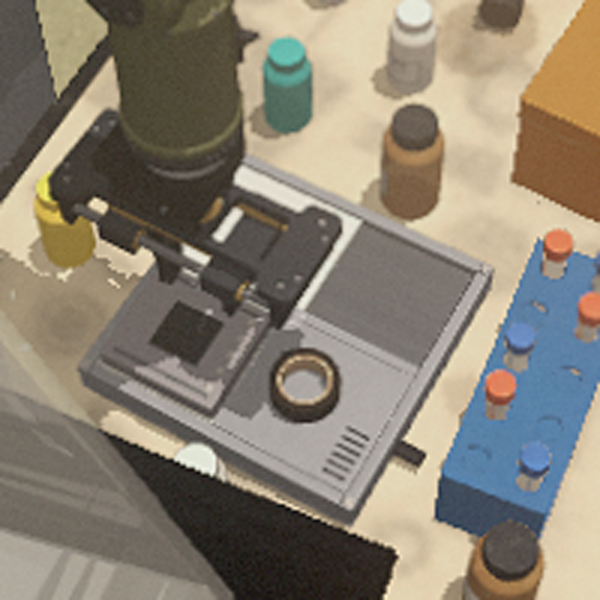

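View pics/si8.png

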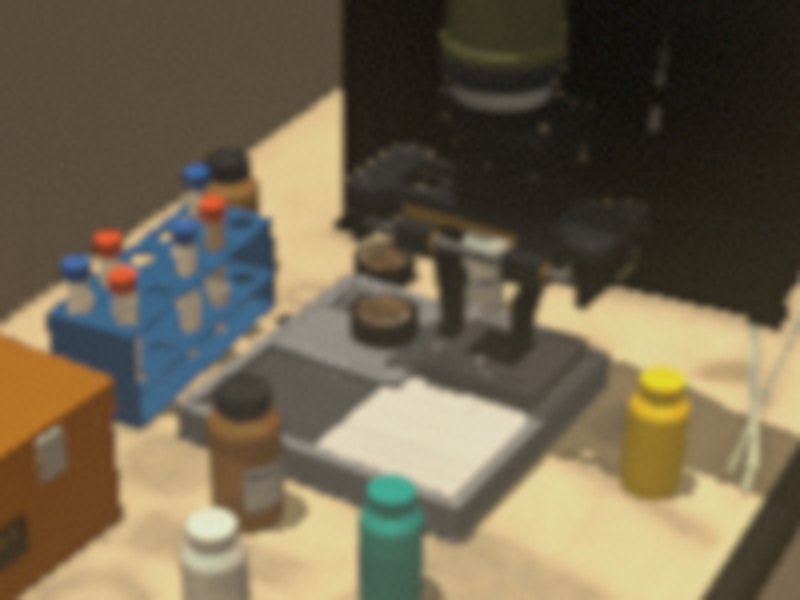

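```bash
python3 - <<'E'
from m import *
s=ctrl.get_state();p=s['position'];T=Rn.from_rotvec(s['tool_rot']).as_matrix();print(p,s['tool_rot'],s['ft_force'])
for sg in (1,-1):
  for dz in (0,-.01,-.02):
    q=p+T@[0,sg*.029,dz]
    print(sg,dz,((proj("side",[q])-[200,80])*4).round(0),((proj("scene",[q])-[170,190])*3).round(0), proj("wrist",[q]).round(0))
im=cv2.imread("pics/si8.png");cv2.imwrite("pics/si8c.png",cv2.resize(im[200:420,360:620],None,fx=3,fy=2.5,interpolation=cv2.INTER_CUBIC))
E
```

```text
[ 0.53615415 -0.24771746  0.03415178] [ 2.28179961e+00  2.15910366e+00 -3.33940165e-04] [-1.10021091  0.0067662  -0.47598606]
1 0 [[444. 364.]] [[238. 321.]] [[328. 241.]]
1 -0.01 [[445. 352.]] [[238. 314.]] [[331. 247.]]
1 -0.02 [[445. 340.]] [[237. 307.]] [[334. 254.]]
-1 0 [[517. 388.]] [[171. 287.]] [[227. 241.]]
-1 -0.01 [[518. 376.]] [[170. 280.]] [[225. 247.]]
-1 -0.02 [[519. 364.]] [[169. 273.]] [[222. 254.]]
```

View pics/si8c.png

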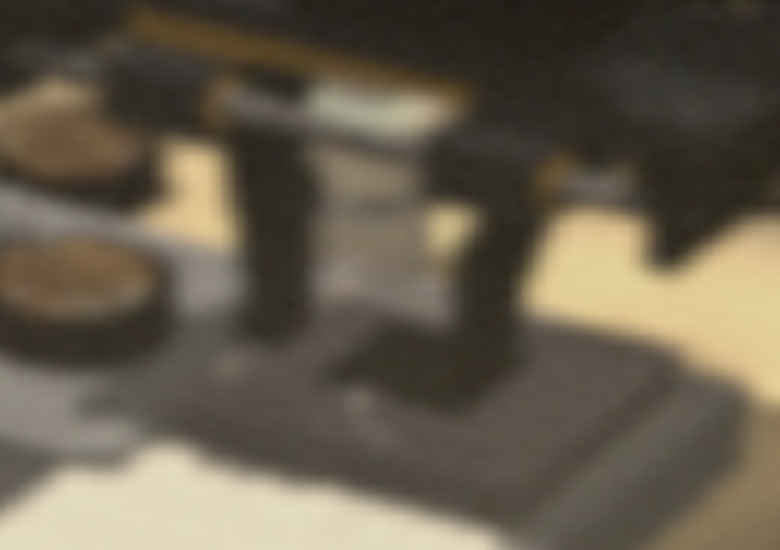

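```bash
python3 - <<'E'
from m import *
im=cv2.imread("pics/s8.png");cv2.imwrite("pics/s8c.png",cv2.resize(im[190:420,80:340],None,fx=3,fy=2.5,interpolation=cv2.INTER_CUBIC))
E
```

```text
(no output)
```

View pics/s8c.png

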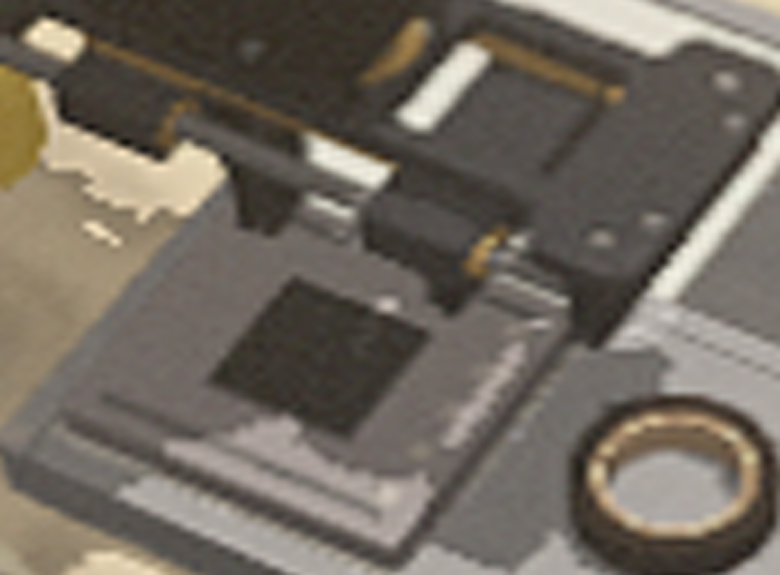

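```bash
python3 - <<'E'
from m import *
R,t,H=pickle.load(open("dock.pkl","rb"))
for a,b in (((313,163.5),(246.7,295)),((330.75,167),(226,284.3))):
    C1,D1=ray("side",[a]);C2,D2=ray("scene",[b])
    A=np.c_[D1[0],-D2[0]];s=np.linalg.lstsq(A,C2-C1,rcond=None)[0]
    p1=C1+s[0]*D1[0];p2=C2+s[1]*D2[0];print(p1,p2,((p1+p2)/2)[:2],(((p1+p2)/2)[:2]-t)@R)
E
```

```text
[ 0.56416992 -0.25756304  0.05515407] [ 0.56394945 -0.25767832  0.05516843] [ 0.56405969 -0.25762068] [-0.02161133 -0.03916115]
[ 0.50983618 -0.25783141  0.05978956] [ 0.51265371 -0.25641532  0.05943004] [ 0.51124494 -0.25712336] [-0.07437552 -0.04152424]
```

```bash
python3 - <<'E'
from m import *
def ony(n,uv,y):
    C,D=ray(n,uv);return C+D*((y-C[1])/D[:,1])[:,None]
print(ony("side",[(313,163.5),(330.75,167)],-.2378),ony("scene",[(246.7,295),(226,284.3)],-.2570))
E
```

```text
[[ 0.55468818 -0.2378      0.06824069]
 [ 0.50144713 -0.2378      0.07294595]] [[ 0.56350262 -0.257       0.05375457]
 [ 0.51310198 -0.257       0.06064011]]
```

carry_out(
  commands=[
    {"tx":0,"ty":0,"tz":0.003,"rx":0,"ry":0,"rz":0,"jaw":0.5},
    {"tx":0,"ty":0,"tz":0.004,"rx":0,"ry":0,"rz":0,"jaw":0.5},
  ],
)

```text
time: 19.58
position: [0.5359, -0.2477, 0.0298]
tool_rot: [-2.282, -2.159, 0.0]
ft_force: [-0.9, 0.2, 0.3]
grip_width: 0.501
```

carry_out(
  commands=[
    {"tx":0,"ty":0,"tz":0.002,"rx":0,"ry":0,"rz":0,"jaw":0.5},
    {"tx":0,"ty":0,"tz":0.004,"rx":0,"ry":0,"rz":0,"jaw":0.5},
  ],
)

```text
time: 19.82
position: [0.5362, -0.2475, 0.026]
tool_rot: [2.282, 2.159, -0.0]
ft_force: [-0.3, 0.1, 0.3]
grip_width: 0.497
```

carry_out(
  commands=[
    {"tx":0,"ty":0,"tz":0.002,"rx":0,"ry":0,"rz":0,"jaw":0.5},
    {"tx":0,"ty":0,"tz":0.003,"rx":0,"ry":0,"rz":0,"jaw":0.5},
  ],
)

```text
time: 20.08
position: [0.5361, -0.2474, 0.023]
tool_rot: [-2.282, -2.159, 0.0]
ft_force: [-0.4, 0.5, -1.0]
grip_width: 0.499
```

carry_out(
  commands=[
    {"tx":0,"ty":0,"tz":0.002,"rx":0,"ry":0,"rz":0,"jaw":0.5},
    {"tx":0,"ty":0,"tz":0.003,"rx":0,"ry":0,"rz":0,"jaw":0.5},
  ],
)

```text
time: 20.32
position: [0.5362, -0.2474, 0.02]
tool_rot: [-2.282, -2.16, 0.0]
ft_force: [0.2, 0.1, -0.4]
grip_width: 0.499
```

```bash
python3 - <<'E'
from m import *
im=get_image("side");im2=im[80:230,200:400]
crop(im,290,130,355,190,9,"si9")
s=ctrl.get_state();print(s['position'],s['ft_force'])
E
```

```text
[ 0.53607608 -0.24734032  0.01991284] [ 0.30057513  0.28405609 -0.28207694]
```

View pics/si9.png

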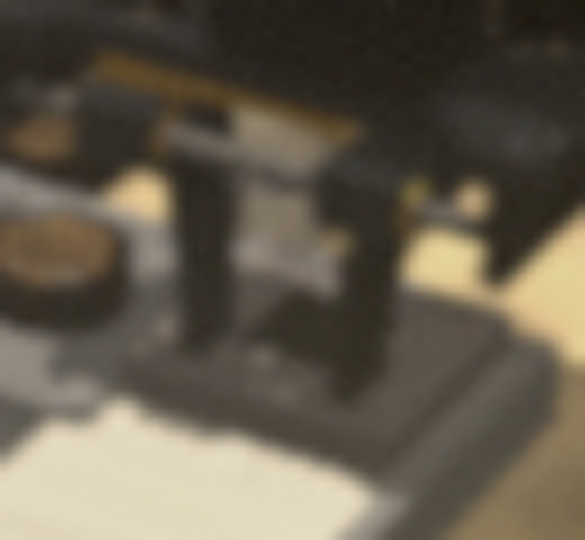

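carry_out(
  commands=[
    {"tx":0,"ty":0,"tz":0.0015,"rx":0,"ry":0,"rz":0,"jaw":0.5},
    {"tx":0,"ty":0,"tz":0.003,"rx":0,"ry":0,"rz":0,"jaw":0.5},
  ],
)

```text
time: 20.62
position: [0.5362, -0.2474, 0.0171]
tool_rot: [2.282, 2.159, -0.0]
ft_force: [0.9, 0.4, -1.0]
grip_width: 0.502
```

carry_out(
  commands=[
    {"tx":0,"ty":0,"tz":0.0015,"rx":0,"ry":0,"rz":0,"jaw":0.5},
    {"tx":0,"ty":0,"tz":0.003,"rx":0,"ry":0,"rz":0,"jaw":0.5},
  ],
)

```text
time: 20.88
position: [0.5362, -0.2475, 0.016]
tool_rot: [2.282, 2.159, -0.001]
ft_force: [-6.5, 2.6, 18.0]
grip_width: 0.505
```

```bash
python3 - <<'E'
from m import *
s=ctrl.get_state();print(s['position'],s['ft_force'])
im=get_image("scene");crop(im,195,240,285,330,7,"s9")
im=get_image("wrist");cv2.imwrite("pics/w9.png",im[:,:,::-1])
E
```

```text
[ 0.53623852 -0.24746217  0.01600787] [-6.50130348  2.6243078  17.9818425 ]
```

View pics/s9.png

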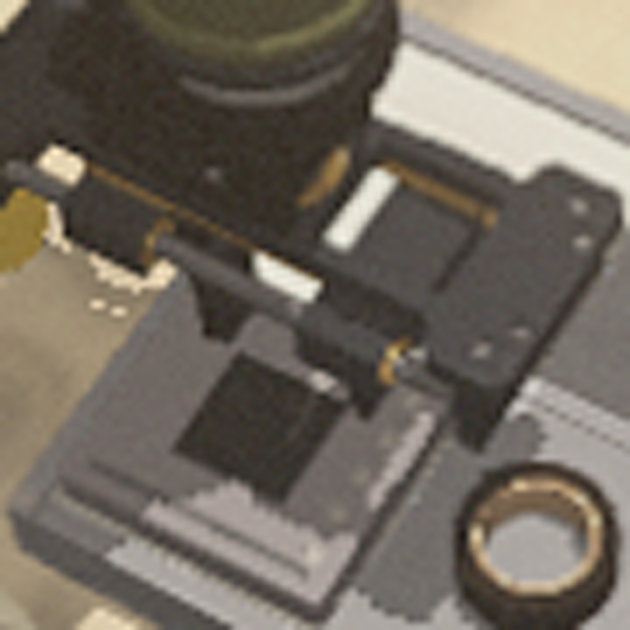

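View pics/w9.png

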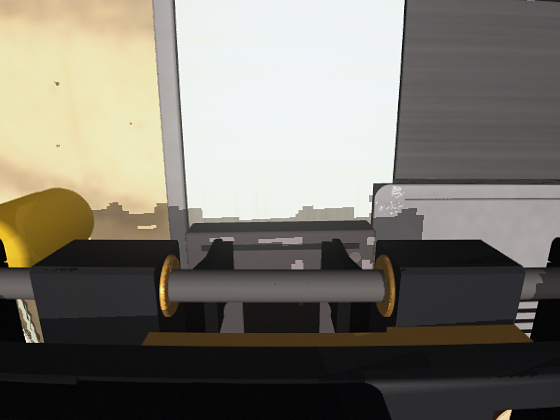

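```bash
python3 - <<'E'
from m import *
def ony(n,uv,y):
    C,D=ray(n,uv);return C+D*((y-C[1])/D[:,1])[:,None]
print(ony("scene",[(227.1,287.9),(247.1,298.6)],-.257))
s=ctrl.get_state();print(s['ft_force'],s['torque'],s['position'])
im=get_image("side");crop(im,270,90,400,190,6,"si10")
E
```

```text
[[ 0.51450956 -0.257       0.04643777]
 [ 0.56358239 -0.257       0.03812526]]
[-4.75886612  2.13678493 12.00275507] [0.34602818 0.93246799 0.03776444] [ 0.53620254 -0.24747651  0.01604713]
```

View pics/si10.png

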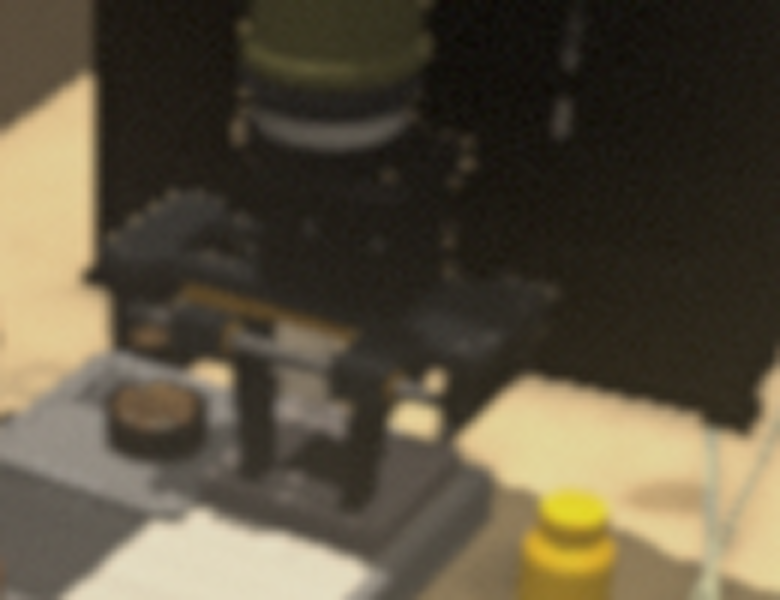

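```bash
python3 - <<'E'
from m import *
p=np.array([.4721,.1005,.202]);T=Rn.from_rotvec([2.28,2.153,.009]).as_matrix()
for sg in(1,-1):
  for dz in (0,-.027):
    print(sg,dz,((proj("side",[p+T@[.0095,sg*.051,dz]])-[200,80])*3).round(0))
E
```

```text
1 0 [[149. 323.]]
1 -0.027 [[147. 288.]]
-1 0 [[281. 375.]]
-1 -0.027 [[282. 339.]]
```

```bash
python3 - <<'E'
from m import *
R,t,H=pickle.load(open("dock.pkl","rb"))
def ony(n,uv,y):
    C,D=ray(n,uv);return C+D*((y-C[1])/D[:,1])[:,None]
for y in(-.285,-.265,-.2475): print("scene",y,ony("scene",[(263.3,302.9)],y))
for y in(-.21,-.23,-.2475): print("side",y,ony("side",[(345.8,161.7)],y))
c=pickle.load(open("w1.pkl","rb"))
im=cv2.imread("pics/w1.png")[:,:,::-1];crop(im,340,0,520,240,3,"w1r")
E
```

```text
scene -0.285 [[ 0.6194535  -0.285       0.10963811]]
scene -0.265 [[ 0.60798804 -0.265       0.06783817]]
scene -0.2475 [[ 0.59795575 -0.2475      0.03126323]]
side -0.21 [[ 0.45024048 -0.21        0.11862036]]
side -0.23 [[ 0.45768032 -0.23        0.10613323]]
side -0.2475 [[ 0.46419017 -0.2475      0.09520699]]
```

View pics/w1r.png

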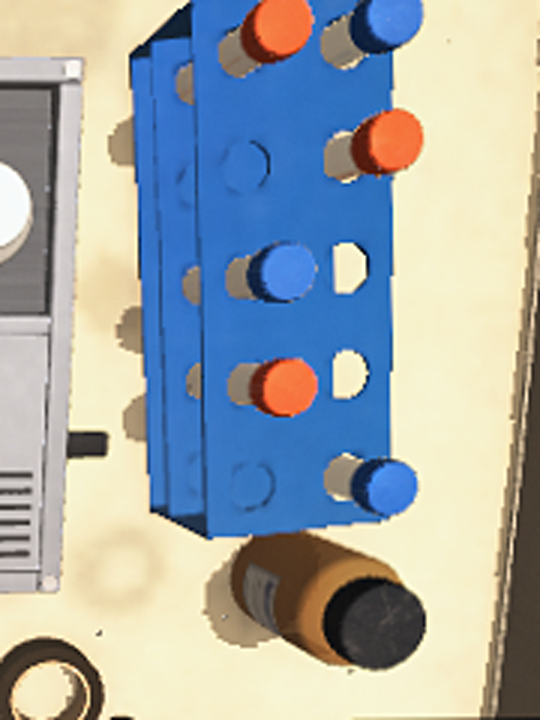

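carry_out(
  commands=[
    {"tx":0,"ty":0,"tz":-0.01,"rx":0,"ry":0,"rz":0,"jaw":0.5},
    {"tx":0,"ty":0,"tz":-0.03,"rx":0,"ry":0,"rz":0,"jaw":0.5},
    {"tx":-0.03,"ty":0,"tz":-0.03,"rx":0,"ry":0,"rz":0,"jaw":0.5},
    {"tx":-0.065,"ty":0,"tz":-0.03,"rx":0,"ry":0,"rz":0,"jaw":0.5},
    {"tx":-0.091,"ty":0,"tz":-0.03,"rx":0,"ry":0,"rz":0,"jaw":0.5},
    {"tx":-0.091,"ty":0,"tz":-0.03,"rx":0,"ry":0,"rz":0,"jaw":0.5},
    {"tx":-0.091,"ty":0,"tz":-0.03,"rx":0,"ry":0,"rz":0,"jaw":0.5},
  ],
)

```text
time: 21.9
position: [0.5317, -0.3368, 0.0442]
tool_rot: [-2.28, -2.16, -0.002]
ft_force: [0.1, 0.8, -0.4]
grip_width: 0.501
```

```bash
python3 - <<'E'
from m import *
R,t,H=pickle.load(open("dock.pkl","rb"));c=pickle.load(open("w1.pkl","rb"))
s=ctrl.get_state();print(s['position'],(s['position'][:2]-t)@R,s['ft_force'])
p=t+R@[-.049,-.122];goto([*p,.008],-3.1)
def d(uv,z):
    p=onz("wrist",uv,z,c)[:,:2];print(z,((p-t)@R*1e3).round(1).tolist())
f=lambda a:np.array(a)/3+[340,0]
d(f([[132,55],[152,510]]),0)
for z in(.06,.08,.1):d(f([[192,55],[208,535],[390,520]]),z)
im=get_image("side");crop(im,270,90,400,190,6,"si11")
im=get_image("scene");crop(im,195,240,325,350,6,"s11")
E
```

```text
[ 0.53166058 -0.33675383  0.0442212 ] [-0.0496782  -0.11993247] [ 0.11079779  0.76050714 -0.35652776]
{'t': [-0.0021, 0.0007, 0.0362], 'curjaw': np.float64(-3.09), 'rz': [[0.0001, -0.0013, 0.0002], [0.002, 0.0002, -3.1414], [0.002, 0.0002, -3.1414]]} q [0.86, 0.42, -0.42, 1.66, 0.19, 1.1, 0.33] F [0.1, 0.8, -0.4]
0 [[145.6, 115.6], [167.2, -82.3]]
0.06 [[151.7, 101.0], [172.1, -83.7], [249.5, -77.4]]
0.08 [[145.0, 96.0], [164.5, -80.2], [238.3, -74.1]]
0.1 [[138.3, 90.9], [156.8, -76.6], [227.1, -70.9]]
```

View pics/si11.png

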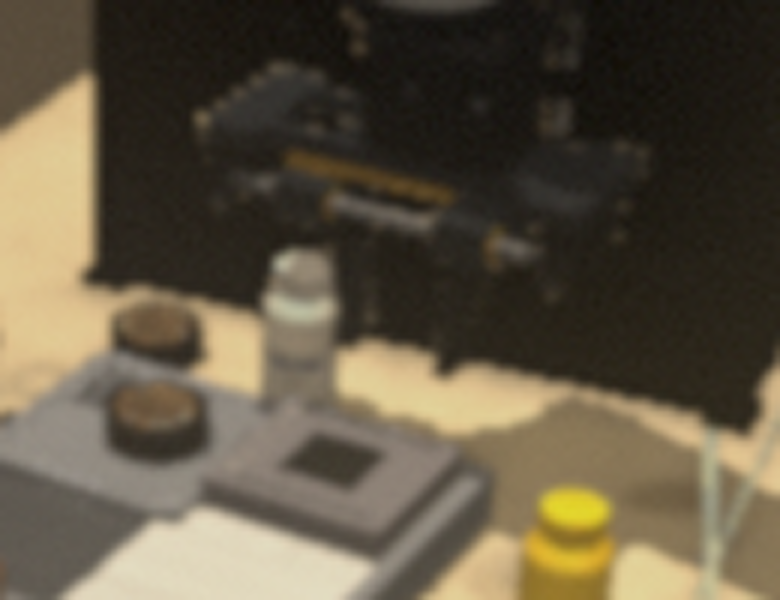

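View pics/s11.png

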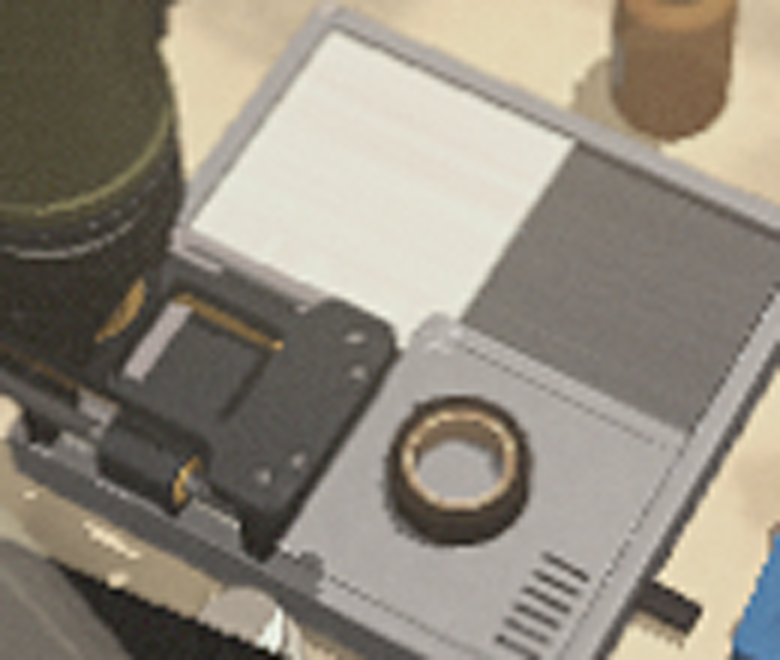

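```bash
python3 - <<'E'
from m import *
C,D=ray("scene",[(238.7,332.5)]);D=D[0]
for x in (.60,.61,.62,.63): print((C+D*((x-C[0])/D[0])).round(4))
C,D=ray("side",[(270+545/6,90+300/6),(270+215/6,90+205/6)])
for x in (.43,.44,.45): print("side R",(C+D[0]*((x-C[0])/D[0][0])).round(4))
for x in (.62,.63): print("side L",(C+D[1]*((x-C[0])/D[1][0])).round(4))
E
```

```text
[ 0.6    -0.3549  0.0862]
[ 0.61   -0.3685  0.1209]
[ 0.62   -0.3821  0.1556]
[ 0.63   -0.3957  0.1903]
side R [ 0.43   -0.2447  0.1687]
side R [ 0.44   -0.2747  0.1524]
side R [ 0.45   -0.3046  0.1362]
side L [ 0.62   -0.315   0.1383]
side L [ 0.63   -0.3347  0.1278]
```

carry_out(
  commands=[
    {"tx":-0.002,"ty":0,"tz":0.012,"rx":0,"ry":0,"rz":0,"jaw":0.5},
    {"tx":-0.002,"ty":0,"tz":0.024,"rx":0,"ry":0,"rz":0,"jaw":0.5},
    {"tx":-0.002,"ty":0,"tz":0.03,"rx":0,"ry":0,"rz":0,"jaw":0.5},
    {"tx":-0.002,"ty":0,"tz":0.036,"rx":0,"ry":0,"rz":0,"jaw":0.5},
    {"tx":-0.002,"ty":0,"tz":0.036,"rx":0,"ry":0,"rz":0,"jaw":0.5},
  ],
)

```text
time: 22.62
position: [0.5308, -0.34, 0.0075]
tool_rot: [-2.281, -2.159, 0.0]
ft_force: [0.4, -1.0, -0.1]
grip_width: 0.504
```

```bash
python3 - <<'E'
from m import *
R,t,H=pickle.load(open("dock.pkl","rb"))
s=ctrl.get_state();print(s['position'],(s['position'][:2]-t)@R,s['ft_force'])
im=get_image("side");crop(im,270,90,400,190,6,"si12")
E
```

```text
[ 0.53076257 -0.34003121  0.00752414] [-0.05039744 -0.12325367] [ 0.3662321  -0.9642057  -0.12515436]
```

View pics/si12.png

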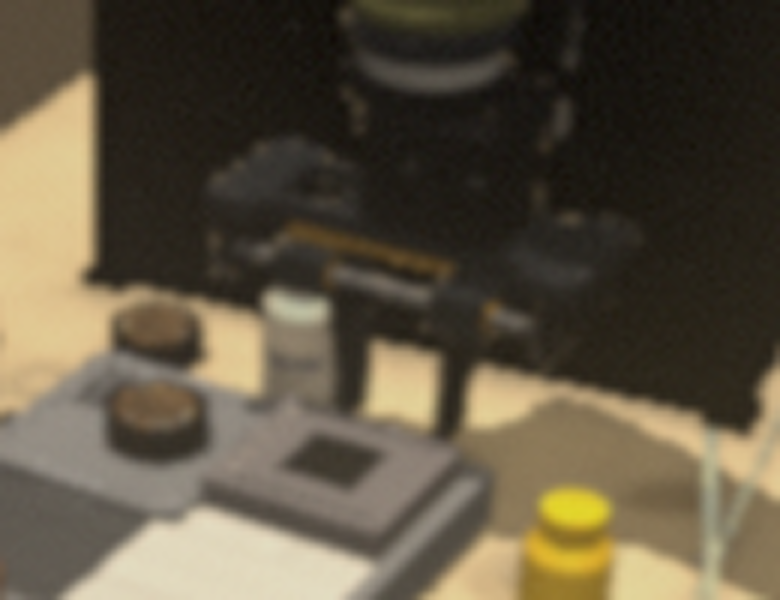

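The fingers now reach down behind the cassette with no contact force; pushing.

carry_out(
  commands=[
    {"tx":0.006,"ty":0.001,"tz":0,"rx":0,"ry":0,"rz":0,"jaw":0.5},
    {"tx":0.013,"ty":0.001,"tz":0,"rx":0,"ry":0,"rz":0,"jaw":0.5},
    {"tx":0.021,"ty":0.001,"tz":0,"rx":0,"ry":0,"rz":0,"jaw":0.5},
    {"tx":0.03,"ty":0.001,"tz":0,"rx":0,"ry":0,"rz":0,"jaw":0.5},
    {"tx":0.04,"ty":0.001,"tz":0,"rx":0,"ry":0,"rz":0,"jaw":0.5},
    {"tx":0.05,"ty":0.001,"tz":0,"rx":0,"ry":0,"rz":0,"jaw":0.5},
    {"tx":0.06,"ty":0.001,"tz":0,"rx":0,"ry":0,"rz":0,"jaw":0.5},
    {"tx":0.07,"ty":0.001,"tz":0,"rx":0,"ry":0,"rz":0,"jaw":0.5},
    {"tx":0.08,"ty":0.001,"tz":0,"rx":0,"ry":0,"rz":0,"jaw":0.5},
    {"tx":0.09,"ty":0.001,"tz":0,"rx":0,"ry":0,"rz":0,"jaw":0.5},
    {"tx":0.098,"ty":0.001,"tz":0,"rx":0,"ry":0,"rz":0,"jaw":0.5},
    {"tx":0.104,"ty":0.001,"tz":0,"rx":0,"ry":0,"rz":0,"jaw":0.5},
  ],
)

```text
time: 24.18
position: [0.5378, -0.2359, 0.0081]
tool_rot: [2.281, 2.16, -0.0]
ft_force: [0.2, -1.8, 1.3]
grip_width: 0.495
```

carry_out(
  commands=[
    {"tx":0.005,"ty":0,"tz":0,"rx":0,"ry":0,"rz":0,"jaw":0.5},
    {"tx":0.01,"ty":0,"tz":0,"rx":0,"ry":0,"rz":0,"jaw":0.5},
    {"tx":0.014,"ty":0,"tz":0,"rx":0,"ry":0,"rz":0,"jaw":0.5},
    {"tx":0.016,"ty":0,"tz":0,"rx":0,"ry":0,"rz":0,"jaw":0.5},
    {"tx":0.016,"ty":0,"tz":0,"rx":0,"ry":0,"rz":0,"jaw":0.5},
  ],
)

```text
time: 24.8
position: [0.5386, -0.22, 0.008]
tool_rot: [-2.281, -2.159, -0.0]
ft_force: [0.3, -0.0, -0.1]
grip_width: 0.504
```

```bash
python3 - <<'E'
from m import *
R,t,H=pickle.load(open("dock.pkl","rb"))
s=ctrl.get_state();print(s['position'],(s['position'][:2]-t)@R,s['ft_force'])
im=get_image("side");crop(im,270,90,400,190,6,"si13")
pickle.dump(cam("wrist"),open("w13.pkl","wb"))
im=get_image("wrist");cv2.imwrite("pics/w13.png",im[:,:,::-1])
E
```

```text
[ 0.53864762 -0.21999506  0.0080261 ] [-0.04902337 -0.00296667] [ 0.27610726 -0.02984492 -0.0903298 ]
```

View pics/w13.png

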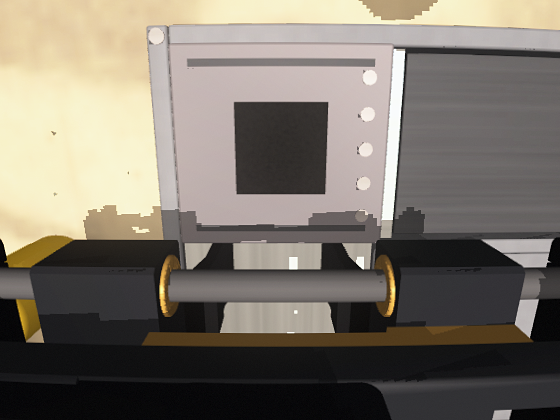

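```bash
python3 - <<'E'
from m import *
R,t,H=pickle.load(open("dock.pkl","rb"));c=pickle.load(open("w13.pkl","rb"))
def d(uv,z):
    p=onz("wrist",uv,z,c)[:,:2];print(((p-t)@R*1e3).round(1).tolist())
d([[236,102],[328,102],[326,194],[235,194],[281,148],[170,43],[393,45],[378,241]],.044);d([[156,27],[156,45]],.03)
p=t+R@[-.122,.052];goto([*p,.12],-3.1);p=t+R@[-.122,.052];goto([*p,.008],-3.1)
E
```

```text
[[-66.8, 72.4], [-27.8, 72.3], [-27.4, 32.5], [-68.4, 32.5], [-47.7, 53.0], [-93.4, 96.2], [-1.6, 95.3], [-2.2, 10.0]]
[[-103.3, 105.7], [-103.8, 98.1]]
{'t': [0.055, -0.0729, -0.112], 'curjaw': np.float64(-3.14), 'rz': [[-0.0005, -0.0007, -0.0008], [-0.0011, 0.0007, 3.1408], [-0.0011, 0.0007, 3.1408]]} q [0.73, 0.38, -0.46, 1.81, 0.2, 1.0, 0.14] F [-0.1, 0.0, 0.1]
{'t': [0.0549, -0.0729, -0.0], 'curjaw': np.float64(-3.14), 'rz': [[-0.0005, -0.0007, -0.0008], [-0.0011, 0.0007, 3.1408], [-0.0011, 0.0007, 3.1408]]} q [0.73, 0.38, -0.46, 1.81, 0.2, 1.0, 0.14] F [-0.1, 0.0, 0.1]
```

carry_out(
  commands=[
    {"tx":-0.01,"ty":0,"tz":0,"rx":0,"ry":0,"rz":0,"jaw":0.5},
    {"tx":-0.01,"ty":0,"tz":-0.03,"rx":0,"ry":0,"rz":0,"jaw":0},
    {"tx":-0.01,"ty":0,"tz":-0.06,"rx":0,"ry":0,"rz":0,"jaw":0},
    {"tx":0.01,"ty":-0.025,"tz":-0.06,"rx":0,"ry":0,"rz":0,"jaw":0},
    {"tx":0.035,"ty":-0.05,"tz":-0.06,"rx":0,"ry":0,"rz":0,"jaw":0},
    {"tx":0.055,"ty":-0.073,"tz":-0.06,"rx":0,"ry":0,"rz":0,"jaw":0},
    {"tx":0.055,"ty":-0.073,"tz":-0.06,"rx":0,"ry":0,"rz":0,"jaw":0},
    {"tx":0.055,"ty":-0.073,"tz":-0.03,"rx":0,"ry":0,"rz":0,"jaw":0},
    {"tx":0.055,"ty":-0.073,"tz":-0.01,"rx":0,"ry":0,"rz":0,"jaw":0},
    {"tx":0.055,"ty":-0.073,"tz":0.0,"rx":0,"ry":0,"rz":0,"jaw":0},
    {"tx":0.055,"ty":-0.073,"tz":0.0,"rx":0,"ry":0,"rz":0,"jaw":0},
  ],
)

```text
time: 26.28
position: [0.4687, -0.1619, 0.0077]
tool_rot: [-2.282, -2.158, 0.0]
ft_force: [-0.3, 0.3, 0.2]
grip_width: -0.0
```

```bash
python3 - <<'E'
from m import *
R,t,H=pickle.load(open("dock.pkl","rb"))
s=ctrl.get_state();print(s['position'],(s['position'][:2]-t)@R,s['ft_force'],s['grip_width'])
im=get_image("side");crop(im,270,90,400,190,6,"si14")
for x in(-.01,-.005): p=t+R@[x,.052];goto([*p,.008],-3.1)
E
```

```text
[ 0.46874431 -0.16192088  0.00768283] [-0.12196859  0.05123737] [-0.31809643  0.25725802  0.20414208] -0.0002195654239013296
{'t': [0.0009, 0.1114, 0.0004], 'curjaw': np.float64(-3.17), 'rz': [[0.0003, -0.0001, -0.0012], [-0.0002, -0.0005, 3.1404], [-0.0002, -0.0005, 3.1404]]} q [0.75, 0.21, -0.51, 2.01, 0.13, 0.95, 0.12] F [0.3, -0.3, 0.9]
{'t': [0.0009, 0.1164, 0.0004], 'curjaw': np.float64(-3.17), 'rz': [[0.0003, -0.0001, -0.0012], [-0.0002, -0.0005, 3.1404], [-0.0002, -0.0005, 3.1404]]} q [0.75, 0.21, -0.51, 2.01, 0.13, 0.95, 0.12] F [0.3, -0.3, 0.9]
```

View pics/si14.png

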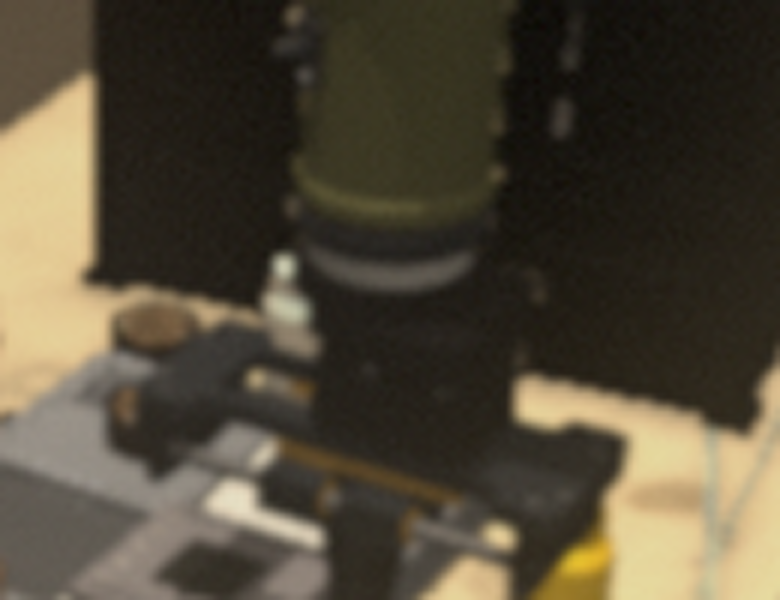

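carry_out(
  commands=[
    {"tx":0,"ty":0.008,"tz":0,"rx":0,"ry":0,"rz":0,"jaw":0},
    {"tx":0,"ty":0.016,"tz":0,"rx":0,"ry":0,"rz":0,"jaw":0},
    {"tx":0,"ty":0.025,"tz":0,"rx":0,"ry":0,"rz":0,"jaw":0},
    {"tx":0,"ty":0.034,"tz":0,"rx":0,"ry":0,"rz":0,"jaw":0},
    {"tx":0,"ty":0.043,"tz":0,"rx":0,"ry":0,"rz":0,"jaw":0},
    {"tx":0,"ty":0.052,"tz":0,"rx":0,"ry":0,"rz":0,"jaw":0},
    {"tx":0,"ty":0.061,"tz":0,"rx":0,"ry":0,"rz":0,"jaw":0},
    {"tx":0,"ty":0.07,"tz":0,"rx":0,"ry":0,"rz":0,"jaw":0},
    {"tx":0,"ty":0.079,"tz":0,"rx":0,"ry":0,"rz":0,"jaw":0},
    {"tx":0,"ty":0.088,"tz":0,"rx":0,"ry":0,"rz":0,"jaw":0},
    {"tx":0,"ty":0.095,"tz":0,"rx":0,"ry":0,"rz":0,"jaw":0},
    {"tx":0,"ty":0.1,"tz":0,"rx":0,"ry":0,"rz":0,"jaw":0},
  ],
)

```text
time: 27.82
position: [0.5691, -0.167, 0.008]
tool_rot: [-2.282, -2.16, -0.0]
ft_force: [-1.6, -0.1, -0.5]
grip_width: 0.006
```

```bash
python3 - <<'E'
from m import *
R,t,H=pickle.load(open("dock.pkl","rb"))
s=ctrl.get_state();print(s['position'],(s['position'][:2]-t)@R,s['ft_force'],s['grip_width'])
pickle.dump(cam("wrist"),open("w15.pkl","wb"))
im=get_image("wrist");cv2.imwrite("pics/w15.png",im[:,:,::-1])
for x in(-.006,-.003): p=t+R@[x,.052];goto([*p,.008],-3.1)
E
```

```text
[ 0.56914797 -0.16701121  0.00798966] [-0.0214366   0.05159092] [-1.55131158 -0.13079081 -0.45419634] 0.006068929725675542
{'t': [0.0003, 0.0148, 0.0001], 'curjaw': np.float64(-3.14), 'rz': [[0.0009, -0.0002, -0.0007], [-0.0003, -0.0014, 3.1409], [-0.0003, -0.0014, 3.1409]]} q [0.65, 0.41, -0.49, 1.78, 0.22, 1.01, 0.02] F [-0.2, -0.5, -0.9]
{'t': [0.0003, 0.0178, 0.0001], 'curjaw': np.float64(-3.14), 'rz': [[0.0009, -0.0002, -0.0007], [-0.0003, -0.0014, 3.1409], [-0.0003, -0.0014, 3.1409]]} q [0.65, 0.41, -0.49, 1.78, 0.22, 1.01, 0.02] F [-0.2, -0.5, -0.9]
```

View pics/w15.png

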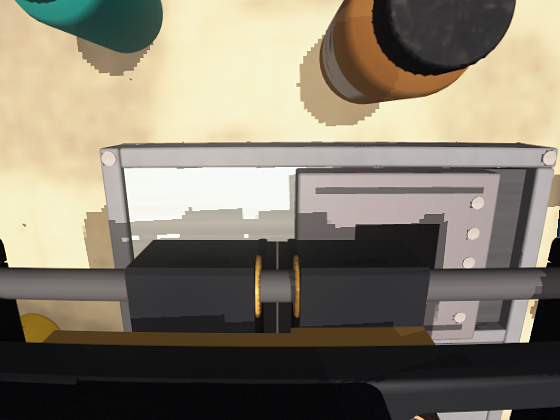

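```bash
python3 - <<'E'
from m import *
R,t,H=pickle.load(open("dock.pkl","rb"));c=pickle.load(open("w15.pkl","rb"))
def d(uv,z):
    p=onz("wrist",uv,z,c)[:,:2];print(((p-t)@R*1e3).round(1).tolist())
d([[297,171],[498,174],[438,224],[358,224]],.044);d([[548,157],[108,160]],.03);d([[533,172]],.03)
E
```

```text
[[-13.0, 97.5], [78.4, 96.4], [53.1, 72.8], [15.5, 72.9]]
[[112.3, 102.8], [-103.8, 101.0]]
[[105.7, 95.3]]
```

carry_out(
  commands=[
    {"tx":0,"ty":0.007,"tz":0,"rx":0,"ry":0,"rz":0,"jaw":0},
    {"tx":0,"ty":0.014,"tz":0,"rx":0,"ry":0,"rz":0,"jaw":0},
    {"tx":0,"ty":0.019,"tz":0,"rx":0,"ry":0,"rz":0,"jaw":0},
    {"tx":0,"ty":0.022,"tz":0,"rx":0,"ry":0,"rz":0,"jaw":0},
    {"tx":0,"ty":0.0235,"tz":0,"rx":0,"ry":0,"rz":0,"jaw":0},
    {"tx":0,"ty":0.0235,"tz":0,"rx":0,"ry":0,"rz":0,"jaw":0},
  ],
)

```text
time: 28.62
position: [0.5924, -0.1683, 0.0082]
tool_rot: [2.281, 2.159, 0.0]
ft_force: [-0.7, 0.1, -0.1]
grip_width: 0.007
```

```bash
cat > meas.py <<'E'
from m import *
import sys
R,t,H=pickle.load(open("dock.pkl","rb"))
s=ctrl.get_state();print(s['position'],(s['position'][:2]-t)@R,s['ft_force'],s['grip_width'])
c=cam("wrist");pickle.dump(c,open(sys.argv[1]+".pkl","wb"))
im=get_image("wrist");cv2.imwrite(f"pics/{sys.argv[1]}.png",im[:,:,::-1])
E
python3 meas.py w16
```

```text
[ 0.592374   -0.16834621  0.00822731] [0.00182764 0.05151546] [-0.65855255  0.11206528 -0.05756381] 0.007230157148168443
```

View pics/w16.png

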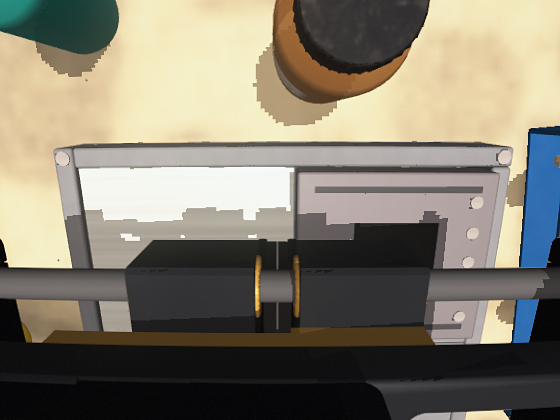

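```bash
python3 - <<'E'
from m import *
R,t,H=pickle.load(open("dock.pkl","rb"));c=pickle.load(open("w16.pkl","rb"))
def d(uv,z):
    p=onz("wrist",uv,z,c)[:,:2];print(((p-t)@R*1e3).round(1).tolist())
d([[297,171],[497,174],[438,224]],.0425);d([[504,157],[62,159],[493,168]],.03);d([[291,168]],.026)
im=cv2.imread("pics/w16.png")[:,:,::-1];crop(im,270,140,530,350,3,"w16c")
im=get_image("scene");crop(im,220,230,350,330,6,"s16")
E
```

```text
[[10.4, 97.1], [102.3, 96.0], [77.2, 72.1]]
[[112.7, 102.4], [-103.8, 101.6], [107.9, 97.0]]
[[8.3, 96.1]]
```

View pics/w16c.png

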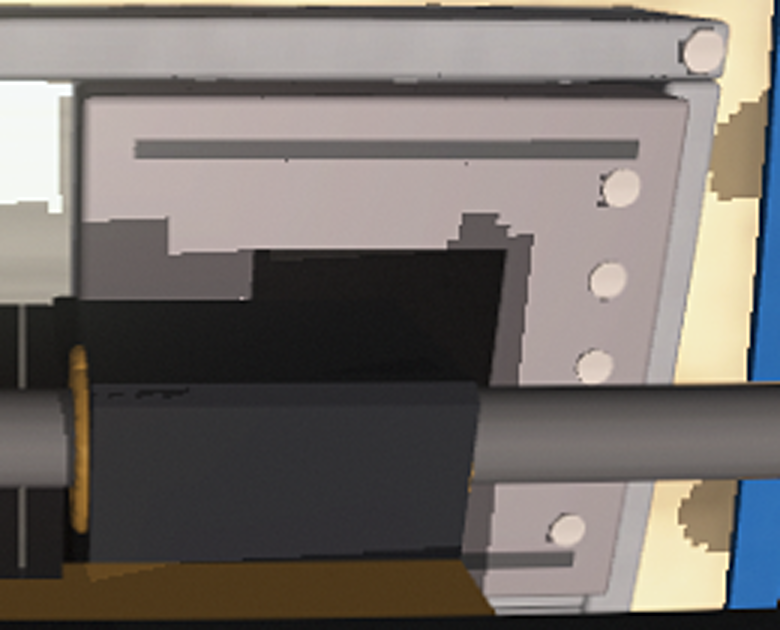

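View pics/s16.png

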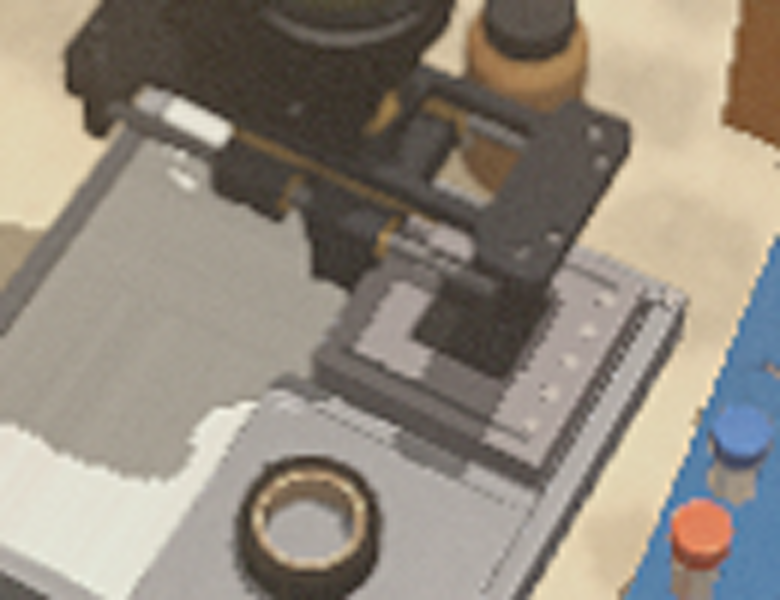

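carry_out(
  commands=[
    {"tx":0,"ty":0.0015,"tz":0,"rx":0,"ry":0,"rz":0,"jaw":0},
    {"tx":0,"ty":0.003,"tz":0,"rx":0,"ry":0,"rz":0,"jaw":0},
    {"tx":0,"ty":0.003,"tz":0,"rx":0,"ry":0,"rz":0,"jaw":0},
    {"tx":0,"ty":0.003,"tz":0,"rx":0,"ry":0,"rz":0,"jaw":0},
  ],
)

```text
time: 29.22
position: [0.5952, -0.1686, 0.0082]
tool_rot: [2.281, 2.159, 0.0]
ft_force: [0.1, -0.3, 0.2]
grip_width: 0.008
```

```bash
python3 meas.py w17; python3 - <<'E'
from m import *
im=cv2.imread("pics/w17.png")[:,:,::-1];crop(im,270,140,530,350,3,"w17c")
E
```

```text
[ 0.59524521 -0.16860775  0.00816712] [0.00470879 0.05140977] [ 0.07239163 -0.2783649   0.216783  ] 0.007929586367340672
```

View pics/w17c.png

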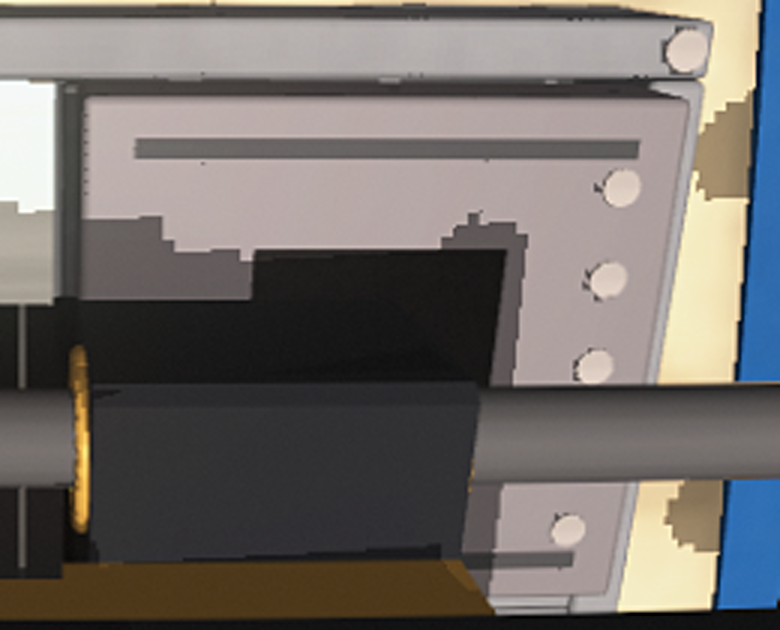

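carry_out(
  commands=[
    {"tx":0,"ty":-0.01,"tz":0,"rx":0,"ry":0,"rz":0,"jaw":0},
    {"tx":0,"ty":-0.01,"tz":-0.02,"rx":0,"ry":0,"rz":0,"jaw":0},
    {"tx":0,"ty":-0.008,"tz":-0.035,"rx":0,"ry":0,"rz":0,"jaw":0},
    {"tx":0.001,"ty":0.025,"tz":-0.035,"rx":0,"ry":0,"rz":0,"jaw":0},
    {"tx":0.0015,"ty":0.0525,"tz":-0.035,"rx":0,"ry":0,"rz":0,"jaw":0},
    {"tx":0.0015,"ty":0.0525,"tz":-0.03,"rx":0,"ry":0,"rz":0,"jaw":0},
    {"tx":0.0015,"ty":0.0525,"tz":-0.02,"rx":0,"ry":0,"rz":0,"jaw":0},
    {"tx":0.0015,"ty":0.0525,"tz":-0.012,"rx":0,"ry":0,"rz":0,"jaw":0},
    {"tx":0.0015,"ty":0.0525,"tz":-0.011,"rx":0,"ry":0,"rz":0,"jaw":0},
  ],
)

```text
time: 30.4
position: [0.6462, -0.1701, 0.0181]
tool_rot: [-2.281, -2.158, 0.002]
ft_force: [-0.2, 0.8, -0.1]
grip_width: 0.008
```

```bash
python3 meas.py w18; python3 - <<'E'
from m import *
im=get_image("scene");crop(im,220,220,370,330,5,"s18")
im=get_image("side");crop(im,200,80,350,200,5,"si18")
E
```

```text
[ 0.64618351 -0.17006176  0.01807061] [0.0556511  0.05271597] [-0.2149687   0.82193974 -0.14558586] 0.007635779852193472
```

View pics/s18.png

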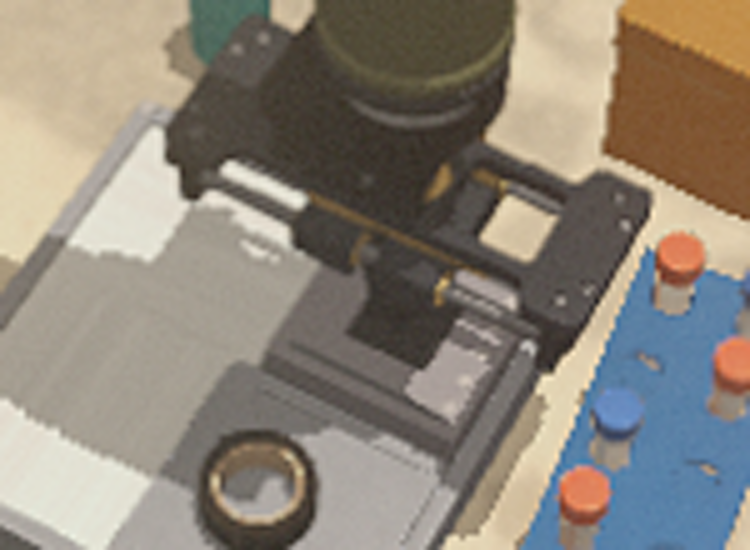

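View pics/si18.png

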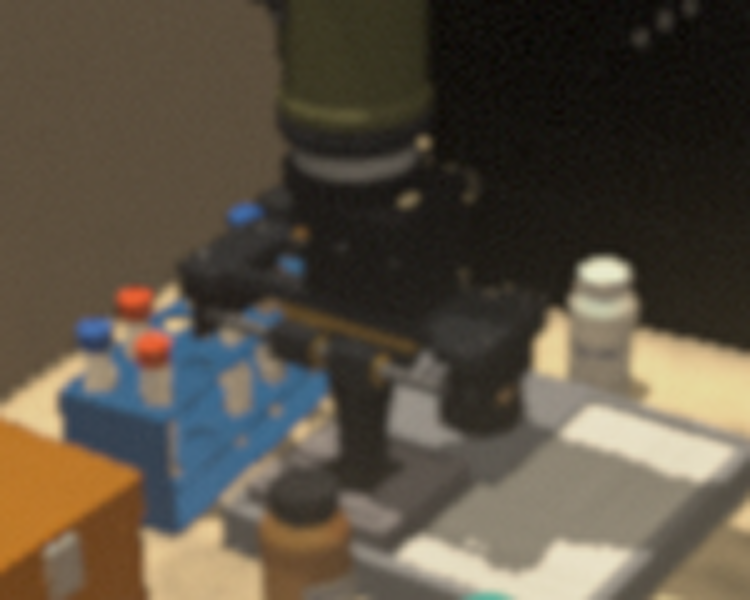

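carry_out(
  commands=[
    {"tx":0,"ty":0.0015,"tz":0.003,"rx":0,"ry":0,"rz":0,"jaw":0},
    {"tx":0,"ty":0.0015,"tz":0.005,"rx":0,"ry":0,"rz":0,"jaw":0},
    {"tx":0,"ty":0.0015,"tz":0.007,"rx":0,"ry":0,"rz":0,"jaw":0},
    {"tx":0,"ty":0.0015,"tz":0.008,"rx":0,"ry":0,"rz":0,"jaw":0},
  ],
)

```text
time: 31.05
position: [0.6495, -0.1701, 0.013]
tool_rot: [2.281, 2.159, -0.0]
ft_force: [-3.4, 0.6, 10.1]
grip_width: 0.007
```

carry_out(
  commands=[
    {"tx":0,"ty":0,"tz":0.002,"rx":0,"ry":0,"rz":0,"jaw":0},
    {"tx":0,"ty":0,"tz":0.004,"rx":0,"ry":0,"rz":0,"jaw":0},
    {"tx":0,"ty":0,"tz":0.006,"rx":0,"ry":0,"rz":0,"jaw":0},
    {"tx":0,"ty":0,"tz":0.006,"rx":0,"ry":0,"rz":0,"jaw":0},
  ],
)

```text
time: 31.55
position: [0.6495, -0.1701, 0.007]
tool_rot: [2.281, 2.159, -0.0]
ft_force: [-3.3, 0.3, 8.4]
grip_width: 0.007
```

Moving down steadily at about 9 N, as described. Continuing.

carry_out(
  commands=[
    {"tx":0,"ty":0,"tz":0.002,"rx":0,"ry":0,"rz":0,"jaw":0},
    {"tx":0,"ty":0,"tz":0.004,"rx":0,"ry":0,"rz":0,"jaw":0},
    {"tx":0,"ty":0,"tz":0.006,"rx":0,"ry":0,"rz":0,"jaw":0},
    {"tx":0,"ty":0,"tz":0.006,"rx":0,"ry":0,"rz":0,"jaw":0},
  ],
)

```text
time: 32.05
position: [0.6494, -0.17, 0.001]
tool_rot: [2.281, 2.159, -0.0]
ft_force: [-3.0, 0.2, 9.3]
grip_width: 0.005
```

carry_out(
  commands=[
    {"tx":0,"ty":0,"tz":0.001,"rx":0,"ry":0,"rz":0,"jaw":0},
    {"tx":0,"ty":0,"tz":0.002,"rx":0,"ry":0,"rz":0,"jaw":0},
    {"tx":0,"ty":0,"tz":0.002,"rx":0,"ry":0,"rz":0,"jaw":0},
  ],
)

```text
time: 32.42
position: [0.6494, -0.1701, -0.0009]
tool_rot: [2.281, 2.159, -0.0]
ft_force: [-3.3, 0.7, 9.4]
grip_width: 0.004
```

carry_out(
  commands=[
    {"tx":0,"ty":0,"tz":0.0007,"rx":0,"ry":0,"rz":0,"jaw":0},
    {"tx":0,"ty":0,"tz":0.001,"rx":0,"ry":0,"rz":0,"jaw":0},
    {"tx":0,"ty":0,"tz":0.001,"rx":0,"ry":0,"rz":0,"jaw":0},
  ],
)

```text
time: 32.8
position: [0.6495, -0.1701, -0.0018]
tool_rot: [2.281, 2.159, -0.0]
ft_force: [-3.3, -0.4, 9.0]
grip_width: 0.004
```

carry_out(
  commands=[
    {"tx":0,"ty":0,"tz":0.0007,"rx":0,"ry":0,"rz":0,"jaw":0},
    {"tx":0,"ty":0,"tz":0.001,"rx":0,"ry":0,"rz":0,"jaw":0},
    {"tx":0,"ty":0,"tz":0.001,"rx":0,"ry":0,"rz":0,"jaw":0},
  ],
)

```text
time: 33.17
position: [0.6495, -0.1701, -0.002]
tool_rot: [2.281, 2.159, -0.001]
ft_force: [-6.1, 0.5, 14.7]
grip_width: 0.007
```

Force jumped to 14.7 N with no further travel, so the lower stop is reached. One more small press to seat it, then retreat and look.

carry_out(
  commands=[
    {"tx":0,"ty":0,"tz":0.001,"rx":0,"ry":0,"rz":0,"jaw":0},
    {"tx":0,"ty":0,"tz":0.001,"rx":0,"ry":0,"rz":0,"jaw":0},
  ],
)

```text
time: 33.42
position: [0.6495, -0.1701, -0.002]
tool_rot: [2.281, 2.159, -0.001]
ft_force: [-7.7, 1.9, 17.9]
grip_width: 0.006
```

carry_out(
  commands=[
    {"tx":0,"ty":0,"tz":-0.003,"rx":0,"ry":0,"rz":0,"jaw":0},
    {"tx":0,"ty":0,"tz":-0.02,"rx":0,"ry":0,"rz":0,"jaw":0},
    {"tx":0,"ty":0,"tz":-0.06,"rx":0,"ry":0,"rz":0,"jaw":0},
    {"tx":0,"ty":0,"tz":-0.12,"rx":0,"ry":0,"rz":0,"jaw":0},
    {"tx":-0.05,"ty":-0.02,"tz":-0.18,"rx":0,"ry":0,"rz":0,"jaw":0},
    {"tx":-0.09,"ty":-0.04,"tz":-0.22,"rx":0,"ry":0,"rz":0,"jaw":0},
    {"tx":-0.11,"ty":-0.05,"tz":-0.25,"rx":0,"ry":0,"rz":0,"jaw":0},
    {"tx":-0.11,"ty":-0.05,"tz":-0.25,"rx":0,"ry":0,"rz":0,"jaw":0},
    {"tx":-0.11,"ty":-0.05,"tz":-0.25,"rx":0,"ry":0,"rz":0,"jaw":0},
  ],
)

```text
time: 34.55
position: [0.5933, -0.2761, 0.244]
tool_rot: [-2.28, -2.16, -0.001]
ft_force: [0.6, 0.4, -0.6]
grip_width: 0.01
```

```bash
python3 meas.py w20; python3 - <<'E'
from m import *
im=get_image("side");crop(im,200,80,400,230,4,"si20")
im=get_image("scene");crop(im,170,150,370,350,3,"s20")
E
```

```text
[ 0.59326971 -0.276075    0.24400689] [ 0.00855506 -0.0560068 ] [ 0.64181144  0.39221189 -0.56419966] 0.010075313014099845
```

View pics/w20.png

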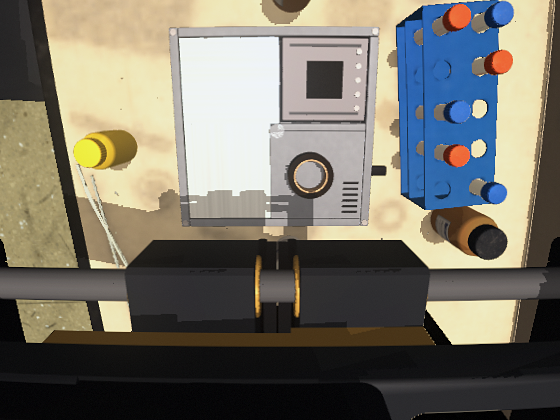

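View pics/si20.png

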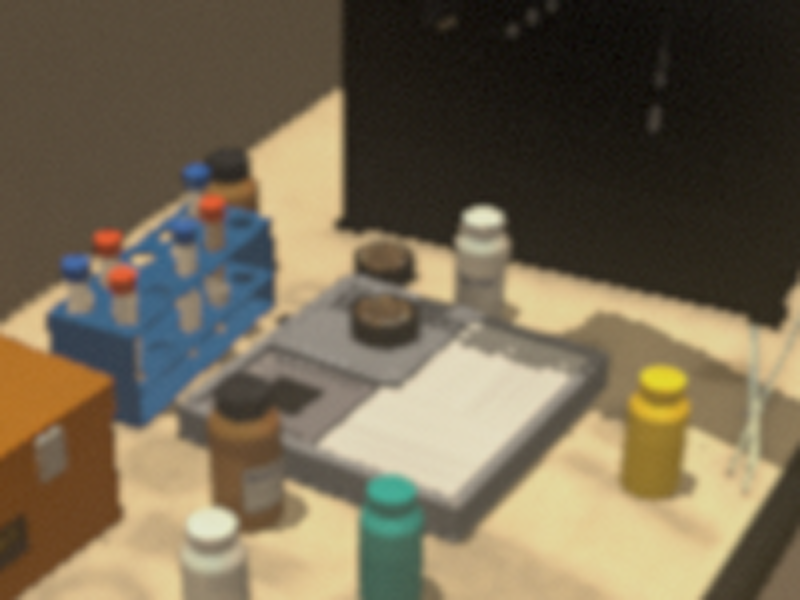

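View pics/s20.png

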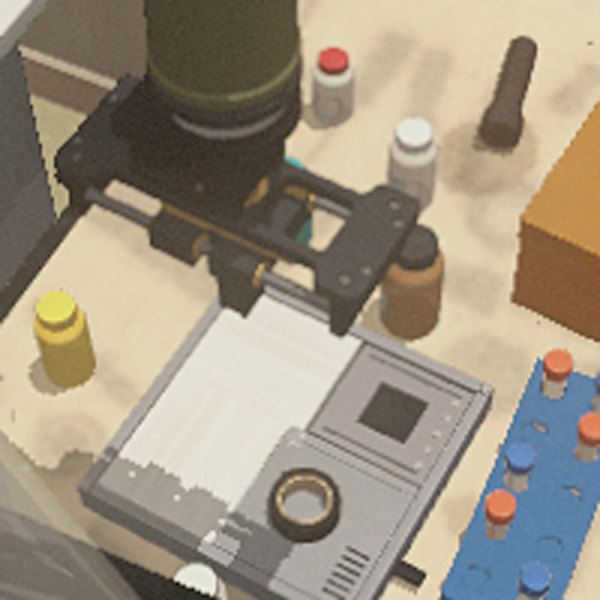

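```bash
python3 - <<'E'
from bench import ctrl
print(ctrl.close_job())
E
```

```text
the job is handed in; nothing more can be done
None
```

The job is done and handed in, using about 35 s of the 72 s. No verdict was reported.

- **Bottles:** I stood the small bottle (red cap) and then the medium bottle (white cap) upright on the bench, at about (0.47, 0.10) and (0.57, 0.04) m. The last scene picture shows both upright and clear of the dock.
- **Cassette:** I pushed it up the entry lane, then along the loading lane until it lay over the recess. Pressing it down took about 9 N until it stopped moving, when the force rose from 9 N to 18 N. The last pictures show it lying flat in the recess, level with the deck as far as they can show.
- **Other items:** The bystanders I could see in the last pictures look where they were. The wash bottle and big cap were outside those pictures, and I never went near them.

**What disagreed:**
- **Finger length:** The real fingertips turned out to be about 27 mm behind the reported TCP. My first push therefore passed over the cassette without moving it. I found the offset with a light touch on its top (at most 18 N), then repeated the push at the corrected height.
- **Camera errors:** The side camera was off by about 5 mm, so I positioned from the wrist and scene cameras. The dock measured about 1% small in the wrist picture.
- **Final height:** The cassette's final top height works out at 25–26 mm against the 26 mm wanted. I inferred this from the arm's travel and the stop force, not from a direct measurement.

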